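# Load the turbidimeter's cell tray with every pointer on its mark

## Task

Load the turbidimeter for a measuring run: pull its cell tray out by the handle until it latches open, take out the dark plug and stand it on the mat, and stand every glass cell from the mat upright in a seat of its own, turned so that the pointer of its index ring faces the mark in front of that seat, towards the tray's front panel. Then press the release key so that the tray glides fully home with the cells still on their marks. Leave the range knob with its white line at the triangular index mark, and do not disturb the flask, the beaker or the amber bottle.

Things in the scene. Friction and masses are not known exactly. Their poses are not given: they have to be found in the camera images.
- tray (a joint): tray travel in m: 0 = fully home, grows as it is pulled out of the housing's front. Self-closing slides: a spring of 3 N and a damper (32 N s/m) draw it home in about 2 s unless latched. At 0.125 a pawl clicks behind the tray (the release key dips and rises), which then stays out by itself at 0.125; end stop at 0.132. Pulling takes 6 to 10 N at 0.1 m/s
- tray_handle (a point): middle of the tray's handle: level steel bar, 11 mm thick, 110 mm long, 96 mm above the worktop, 44 mm in front of the tray's front panel (38 mm free behind the bar). The panel is 310 mm wide, its top 108 mm above the worktop. Site axes are the instrument's: x from its front to its back (the tray pulls out along -x), z up
- release (a joint): travel of the release key in m: 0 = up, 0.008 = fully down. Spring key, 1.8 N to start, 4.2 N fully down; pressed 6 mm or more while the tray is latched out, it frees the tray, which then glides home by itself
- release_top (a point): centre of the top face of the release key: round grey key, 25 mm across, 12 mm proud of the housing's flat top (which is 124 mm above the worktop), at the front right corner as one faces the instrument; pressed straight down
- knob (a joint): angle of the range knob in rad, growing clockwise seen from above, range 0 to 4.4, stays where left (friction 0.04 N m). At 2.2 its white pointer line stands at the index mark: the white triangle on the black scale disc, on the side towards the instrument's front; the short white lines are scale divisions
- knob_grip (a point): on the knob's upright axis at the height to grip: grey disc, 44 mm across, with a raised grip bar 42 mm long, 10 mm wide, from 9 mm below to 9 mm above this point, at the front left of the housing's top. Turns with the knob: its -x axis runs along the bar to the end with the white line
- mat: flat grey silicone mat, 330 x 140 mm (x, y), 2 mm thick, flat on the worktop, on which the cells stand at first; origin under its centre
- seat_0 (a point): centre of the floor of seat 0 (0 leftmost as one faces the instrument, pitch 68 mm): round recess 44 mm across, 3 mm deep in the black deck, 45 mm behind the panel, floor 19 mm above the worktop; moves with the tray. Wall 26 mm behind it (to z 50 mm), low sides (to z 40 mm). Instrument's axes. Its mark lies on its -x side: a white tick on the deck and a black one on the panel's rim
- seat_1 (a point): centre of the floor of seat 1 (0 leftmost as one faces the instrument, pitch 68 mm): round recess 44 mm across, 3 mm deep in the black deck, 45 mm behind the panel, floor 19 mm above the worktop; moves with the tray. Wall 26 mm behind it (to z 50 mm), low sides (to z 40 mm). Instrument's axes. Its mark lies on its -x side: a white tick on the deck and a black one on the panel's rim
- seat_2 (a point): centre of the floor of seat 2 (0 leftmost as one faces the instrument, pitch 68 mm): round recess 44 mm across, 3 mm deep in the black deck, 45 mm behind the panel, floor 19 mm above the worktop; moves with the tray. Wall 26 mm behind it (to z 50 mm), low sides (to z 40 mm). Instrument's axes. Its mark lies on its -x side: a white tick on the deck and a black one on the panel's rim
- seat_3 (a point): centre of the floor of seat 3 (0 leftmost as one faces the instrument, pitch 68 mm): round recess 44 mm across, 3 mm deep in the black deck, 45 mm behind the panel, floor 19 mm above the worktop; moves with the tray. Wall 26 mm behind it (to z 50 mm), low sides (to z 40 mm). Instrument's axes. Its mark lies on its -x side: a white tick on the deck and a black one on the panel's rim
- cell_0: upright glass sample cell, 38 mm in diameter, 75 mm tall, 110 g, straight-sided, heavy foot; black ribbed cap (from 56 mm up), white index ring below it (47 to 56 mm up) with a pointer. All cells are alike, any cell may go in any seat. Origin at the centre of its underside, z up, x along the pointer. May be absent
- cell_0_tip (a point): tip of this cell's index pointer: a white nose 8 mm wide and 8 mm tall on the index ring, tip 30 mm from the cell's axis and 51 mm above its underside
- cell_1: upright glass sample cell, 38 mm in diameter, 75 mm tall, 110 g, straight-sided, heavy foot; black ribbed cap (from 56 mm up), white index ring below it (47 to 56 mm up) with a pointer. All cells are alike, any cell may go in any seat. Origin at the centre of its underside, z up, x along the pointer. May be absent
- cell_1_tip (a point): tip of this cell's index pointer: a white nose 8 mm wide and 8 mm tall on the index ring, tip 30 mm from the cell's axis and 51 mm above its underside
- cell_2: upright glass sample cell, 38 mm in diameter, 75 mm tall, 110 g, straight-sided, heavy foot; black ribbed cap (from 56 mm up), white index ring below it (47 to 56 mm up) with a pointer. All cells are alike, any cell may go in any seat. Origin at the centre of its underside, z up, x along the pointer. May be absent
- cell_2_tip (a point): tip of this cell's index pointer: a white nose 8 mm wide and 8 mm tall on the index ring, tip 30 mm from the cell's axis and 51 mm above its underside
- cell_3: upright glass sample cell, 38 mm in diameter, 75 mm tall, 110 g, straight-sided, heavy foot; black ribbed cap (from 56 mm up), white index ring below it (47 to 56 mm up) with a pointer. All cells are alike, any cell may go in any seat. Origin at the centre of its underside, z up, x along the pointer. May be absent
- cell_3_tip (a point): tip of this cell's index pointer: a white nose 8 mm wide and 8 mm tall on the index ring, tip 30 mm from the cell's axis and 51 mm above its underside
- flask: conical glass flask, 120 mm tall, a bystander; origin at the centre of its underside
- beaker: low glass beaker, 78 mm tall, a bystander; origin at the centre of its underside
- amber: amber reagent bottle with a black cap, 101 mm tall, a bystander; origin at the centre of its underside
- dark_plug: opaque dark metal plug, the blank for zeroing: a plain cylinder 38 mm in diameter, 75 mm tall, 150 g, with a groove and a knurled head, no pointer and no glass; at first it stands in seat 1 inside the closed tray. Origin at the centre of its underside, z up
Not all that is in view belongs to the job. What is shaped like the cell_3 but blue or yellow is not meant. Leave any green or purple look-alike of the cell_1 alone.

How it is judged:
By the outcome, as a careful person would: the job done as asked, in the order asked, and still so for the second after the job is handed in, with the robot touching nothing.
Of cell_0, cell_1, cell_2, cell_3 only 3 to 4 are there at a start; the rules pass over those that are not, and their reading is None.
At some moment in a run one of cell_0, cell_1, cell_2, cell_3 may be knocked a few centimetres aside while the robot is not near it.
It also fails if it takes over 210 s, if anything falls off the work surface, if the arm or the gripper's body presses on something with over 40 N, if the wrist force passes 120 N, or if a joint passes its speed limit or range.

## Robot

A 7-joint arm with a two-finger parallel gripper is mounted at the origin on a cart in front of the work surface, level with it; the furniture and walls round the work are solid. World frame = base frame: x ahead of the robot, y to its left, z up, the work surface at z = 0. Lengths are in mm, angles in rad, forces in N, time in s.
With the tool pointing down it reaches from about 400 to 875 mm from the base axis. Payload 4.4 kg.
Tool frame: the origin (TCP) lies at the very end of the fingers, on their centre line; the grasp point (between the pads) lies 19 mm behind it; z points along the fingers, y is the line along which they close (so a half turn about z gives the same grasp; the last joint's range is limited). The gripper opens to 85 mm and grips with 20 to 120 N. Pads are 22 mm wide; open, the fingers measure 114 mm over their backs; the gripper's body (76 mm by 85 mm) begins 54 mm behind the grasp point. The pads swing forward as they close: fully open they stand 13 mm farther back than shut.
Start: joints at [-1.211, 0.628, 0.038, 1.517, -0.027, 0.996, -0.02], TCP at [268.461, 591.985, 231.313] pointing down, gripper open.
Joint ranges: [-3.06, 3.06], [-0.37, 2.12], [-1.25, 1.32], [0.18, 2.47], [-1.1, 4.24], [0.23, 1.98], [-2.94, 2.94]. Speed limits (rad/s): [2.57, 2.57, 3.14, 3.14, 3.14, 3.14, 3.14].

## Interface

Orientations are given as [roll, pitch, yaw] about the fixed x, y, z axes, in that order (R = Rz(yaw) Ry(pitch) Rx(roll)).
In Python, from cell import read_state, get_image, camera_info, finish_job gives the robot as it stands.
- The arm moves only by the tool play_rows, never from a script. Its argument "deltas" is one flat list of numbers, 7 for each row, row after row: the shift along the tool's x, y, z in mm, then the turn, a rotation vector about the tool's x, y, z in rad, then the opening, from 0 (shut) to 1 (fully open). In form: [dx, dy, dz, ax, ay, az, grip, dx, dy, dz, ax, ay, az, grip, ...]. A call has 1 to 10 rows; each row is the pose to reach, as a shift and turn from the pose commanded when the call began, along the tool's axes at that moment; what a row does not reach only later rows make up. A row lasts 1/8 s, in which the tool goes at most 62.5 mm and 10.7 degrees, less where a joint would pass 70% of its speed; a pose out of reach is approached as far as the arm can. A call with a gripper value outside its range is refused whole. The fingers move at their own pace and stop on an object; the grip force is fixed at half the most. Time passes only in rows, so rows that repeat a pose let the fingers close. It gives the time, the measured TCP pose, the force, the opening and the grip force at its end, in the units of the state.
- read_state(): the state, without advancing time (a new reading comes with each control period).
- get_image(name): name is "scene" or "side" or "wrist"; returns the picture (480x640x3 uint8, red, green, blue); there is no depth.
- camera_info(name): a dict with "fx", "fy", "cx", "cy" (pixels), "distortion" ([k1, k2, p1, p2, k3] as OpenCV has them; the pictures are not rectified), "T" (4x4, takes a point from camera to world coordinates). Camera axes: x right, y down, z forward; pixel columns grow to the right and rows downward; lengths in mm; the calibration is good to about 2 mm. A picture is of the moment at which its call begins: read the wrist's pose just before it. camera_info takes no time and is no camera call; for the wrist camera it gives the pose at the moment of the call.
- finish_job(): hands the job in; it is judged then, once.
The state is a dict: "clock": time; "qpos": joint angles; "qd": joint speeds; "tau": joint torques, N m; "eef_pos": TCP position; "tool_rot": TCP orientation; "force": force on the tool from outside, world axes, zero at the start; "torque": the same for the moment, N m; "width": finger opening in mm; "gripper_force": force on a finger pad.
Only numpy, scipy, OpenCV 4.12 (cv2) and the standard library are available. Lean on these libraries where they do the work, as an engineer would, in place of code of your own. Each camera call takes 0.05 s, during which the arm holds its last target. There are 200 camera calls.

## Working session

There is one attempt and no reset: what is moved stays moved. The work goes in short steps, Python scripts to look and compute and a tool call to move; the robot and the scene stay as the last step left them, time stands still between calls to the robot, and variables do not carry over. Pictures are saved under pics/ and viewed, at most 14 in all, crops included, and the job is handed in when it is done.

Besides the shell and the picture viewer there is one more tool, called after "Request:" as name(argument=value, ...), one argument or row to a line, values as JSON. play_rows: Moves the arm, as the interface text tells. Its arguments: {"type":"object","properties":{"deltas":{"type":"array"}},"required":["deltas"]}

```bash
ls; mkdir -p pics; cat > h.py <<'E'
import numpy as np, cv2
from cell import read_state, get_image, camera_info, finish_job
def shot(name,fn):
    ci=camera_info(name); im=get_image(name); im=np.asarray(im)
    cv2.imwrite('pics/'+fn,im[:,:,::-1]); np.save('pics/'+fn[:-4]+'.npy',np.array([ci],dtype=object),allow_pickle=True)
    return im,ci
def load(fn):
    return cv2.imread('pics/'+fn)[:,:,::-1], np.load('pics/'+fn[:-4]+'.npy',allow_pickle=True)[0]
def K(ci): return np.array([[ci['fx'],0,ci['cx']],[0,ci['fy'],ci['cy']],[0,0,1.]])
def ray(ci,uv):
    T=np.array(ci['T']); p=cv2.undistortPoints(np.array([[uv]],float),K(ci),np.array(ci['distortion'],float))[0,0]
    return T[:3,3],T[:3,:3]@np.array([p[0],p[1],1.])
def plane(ci,uv,z):
    o,d=ray(ci,uv); return o+d*(z-o[2])/d[2]
def proj(ci,P):
    T=np.linalg.inv(np.array(ci['T'])); r,_=cv2.Rodrigues(T[:3,:3])
    return cv2.projectPoints(np.array(P,float).reshape(-1,1,3),r,T[:3,3],K(ci),np.array(ci['distortion'],float))[0][:,0]
def tri(obs):
    A=np.zeros((3,3));b=np.zeros(3)
    for ci,uv in obs:
        o,d=ray(ci,uv); d=d/np.linalg.norm(d); M=np.eye(3)-np.outer(d,d); A+=M; b+=M@o
    return np.linalg.solve(A,b)
E
python3 - <<'E'
from h import *
np.set_printoptions(precision=3,suppress=True)
s=read_state(); print(s)
for n in("scene","side","wrist"):
    im,ci=shot(n,n+'0.png'); print(n,ci)
E
```

```text
pics
{'clock': 0.0, 'qpos': array([-1.211,  0.629,  0.038,  1.518, -0.027,  0.996, -0.02 ]), 'qd': array([ 0.002,  0.002, -0.001, -0.001, -0.001,  0.001,  0.   ]), 'tau': array([ -0.   , -56.341,   1.226, -19.345,   0.011,   0.011,   0.   ]), 'eef_pos': array([268.201, 591.385, 230.381]), 'tool_rot': array([-3.14 ,  0.   ,  2.716]), 'force': array([ 0.242,  0.857, -0.716]), 'torque': array([ 0.047, -0.012,  0.043]), 'gripper_force': 0.0, 'width': 85.33442711355654}
scene {'fx': 586.4620157323221, 'fy': 586.4620157323221, 'cx': 321.28541250485006, 'cy': 241.54370424893452, 'distortion': array([0.026, 0.   , 0.   , 0.   , 0.   ]), 'T': array([[   0.774,   -0.455,    0.439,   17.727],
       [  -0.633,   -0.544,    0.551, -744.814],
       [  -0.012,   -0.705,   -0.71 , 1101.115],
       [   0.   ,    0.   ,    0.   ,    1.   ]])}
side {'fx': 495.8192634000824, 'fy': 495.8192634000824, 'cx': 314.08369466467417, 'cy': 246.52710861273962, 'distortion': array([-0.141,  0.   ,  0.   ,  0.   ,  0.   ]), 'T': array([[   0.966,   -0.136,    0.219,  391.927],
       [  -0.257,   -0.539,    0.802, -911.275],
       [   0.009,   -0.831,   -0.556,  725.273],
       [   0.   ,    0.   ,    0.   ,    1.   ]])}
wrist {'fx': 403.1931936118132, 'fy': 403.1931936118132, 'cx': 325.1102575317558, 'cy': 241.71577504884743, 'distortion': array([0.007, 0.   , 0.   , 0.   , 0.   ]), 'T': array([[  0.413,   0.87 ,   0.27 , 198.995],
       [  0.911,  -0.393,  -0.125, 623.79 ],
       [ -0.002,   0.297,  -0.955, 371.307],
       [  0.   ,   0.   ,   0.   ,   1.   ]])}
```

View pics/scene0.png

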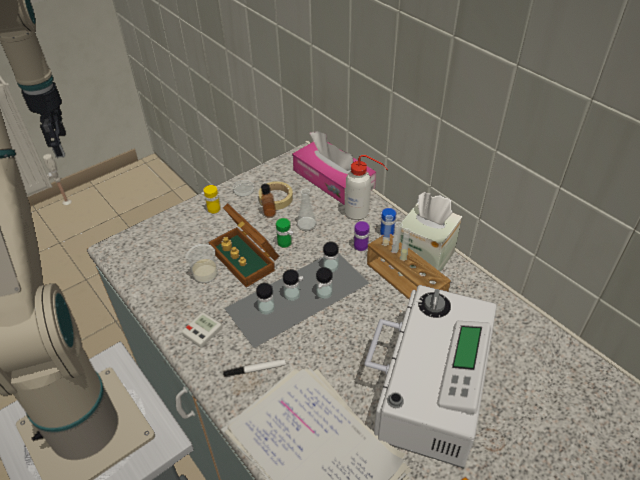

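View pics/side0.png

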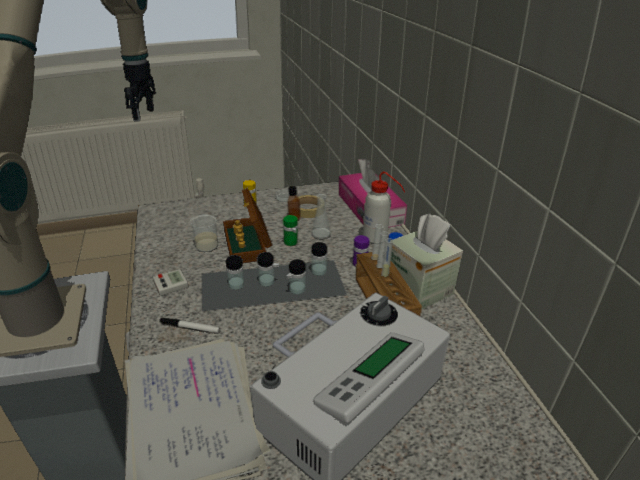

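The scene shows four black-capped clear cells on the mat: (265,292), (291,278), (324,276) and (331,250). Possible mistakes are the yellow (212,195), green (284,228), purple (362,232) and blue (388,218) look-alikes, plus the amber bottle (268,200); I leave all of these alone. The knob is at (434,303), the key at (396,400) and the handle at about (380,345).

```bash
python3 - <<'E'
from h import *
np.set_printoptions(precision=1,suppress=True)
sc,cs=load('scene0.png'); sd,cd=load('side0.png')
for n,a,b in [('c0',(265,290),(234,263)),('c1',(291,276),(265,260)),('c2',(324,274),(297,268)),('c3',(331,248),(319,249))]:
    print(n,tri([(cs,a),(cd,b)]),plane(cs,a,75),plane(cd,b,75))
print('key',plane(cs,(396,397),136),plane(cd,(271,378),136))
print('knob',plane(cs,(434,305),124),plane(cd,(379,314),124))
print('handle',plane(cs,(385,322),96),plane(cs,(369,366),96),plane(cd,(320,318),96),plane(cd,(278,347),96))
print('mat',[plane(cs,p,2)[:2] for p in [(228,308),(345,255),(368,283),(250,340)]])
a=cv2.resize(sc[280:470,350:510],None,fx=3,fy=3,interpolation=cv2.INTER_CUBIC)
cv2.imwrite('pics/a.png',a[:,:,::-1])
b=cv2.resize(sc[230:330,215:375],None,fx=5,fy=5,interpolation=cv2.INTER_CUBIC)
cv2.imwrite('pics/b.png',b[:,:,::-1])
E
```

```text
c0 [457.6  17.5  68.5] [456.   13.6  75. ] [456.    6.8  75. ]
c1 [528.9  13.3  68. ] [527.2   9.5  75. ] [525.9   1.3  75. ]
c2 [594.7 -28.3  63.2] [590.3 -35.   75. ] [589.2 -46.2  75. ]
c3 [659.4  22.7  69.8] [657.1  19.5  75. ] [656.4  14.4  75. ]
key [ 466.5 -393.6  136. ] [ 465.6 -397.1  136. ]
knob [ 685.8 -285.2  124. ] [ 686.5 -286.4  124. ]
handle [ 591.5 -237.4   96. ] [ 492.  -295.8   96. ] [ 588.1 -239.9   96. ] [ 496.2 -295.    96. ]
mat [array([387.2,  78.4]), array([714.2,  31.4]), array([695.4, -76.8]), array([375.5, -31.3])]
```

View pics/a.png

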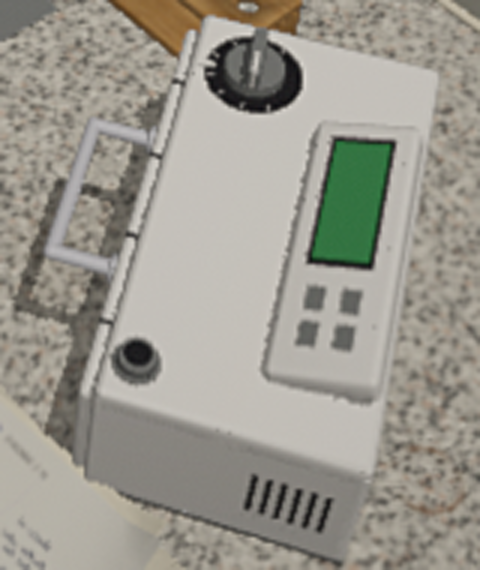

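View pics/b.png

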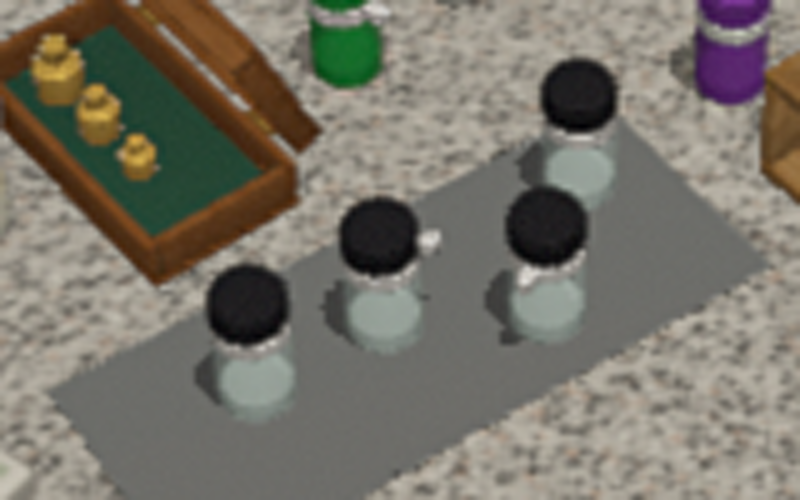

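The crop confirms four clear cells with white ring pointers on the mat. The instrument's handle side faces +y/−x, and the index is on the disc's left side. Next I move up for wrist views.

```bash
cat > mv.py <<'E'
import json,sys,numpy as np
from scipy.spatial.transform import Rotation as Ro
# usage: plan([(x,y,z,yaw),...]) prints tool-frame shifts from the commanded pose; last is stored as new commanded
def plan(w,start=None):
    c=start or json.load(open('cmd.json')); R=Ro.from_euler('xyz',[np.pi,0,c[3]])
    out=[]
    for p in w:
        d=np.round(R.inv().apply(np.array(p[:3])-c[:3]),1); a=round(-((p[3]-c[3]+np.pi)%(2*np.pi)-np.pi),3)
        out.append([*d.tolist(),0,0,a]); print(out[-1])
    f=(np.array(c[:3])+R.apply(out[-1][:3])).tolist()+[c[3]-out[-1][5]]
    json.dump(f,open('cmd.json','w'))
E
python3 - <<'E'
from mv import *
plan([(400,350,400,2.1),(540,-10,400,1.6)],[268.461,591.985,231.313,2.716])
E
```

```text
[-219.7, -166.1, -168.7, 0, 0, 0.616]
[-495.9, -436.2, -168.7, 0, 0, 1.116]
```

Request:
play_rows(
  deltas=[-219.7,-166.1,-168.7,0,0,0.616,1,-219.7,-166.1,-168.7,0,0,0.616,1,-219.7,-166.1,-168.7,0,0,0.616,1,-495.9,-436.2,-168.7,0,0,1.116,1,-495.9,-436.2,-168.7,0,0,1.116,1,-495.9,-436.2,-168.7,0,0,1.116,1,-495.9,-436.2,-168.7,0,0,1.116,1,-495.9,-436.2,-168.7,0,0,1.116,1,-495.9,-436.2,-168.7,0,0,1.116,1,-495.9,-436.2,-168.7,0,0,1.116,1],
)

```text
clock: 1.4
eef_pos: [513.8, 50.8, 390.7]
tool_rot: [3.141, -0.0, 1.6]
force: [0.8, 1.1, -0.9]
width: 85.0
gripper_force: 0.0
```

Request:
play_rows(
  deltas=[-60,26,-10,0,0,0,1,-60,26,-10,0,0,0,1,-60,26,-10,0,0,0,1,-60,26,-10,0,0,0,1],
)

```text
clock: 1.9
eef_pos: [540.7, -4.7, 399.9]
tool_rot: [-3.14, -0.001, 1.603]
force: [-0.0, -0.1, -0.1]
width: 85.3
gripper_force: 0.0
```

```bash
python3 - <<'E'
from h import *
s=read_state(); print(s['eef_pos'],s['tool_rot'],s['qpos'],s['qd'])
shot('wrist','w1.png')
E
```

```text
[540.69095637  -4.7033215  399.94114517] [-3.14046193e+00 -1.12928081e-03  1.60278452e+00] [-0.39909206  0.35135293  0.51756642  1.57016644 -0.18033212  1.26898878
  0.17816076] [-0.00897897 -0.00266091  0.00385141 -0.00053518  0.00133258 -0.00144062
  0.00284342]
```

View pics/w1.png

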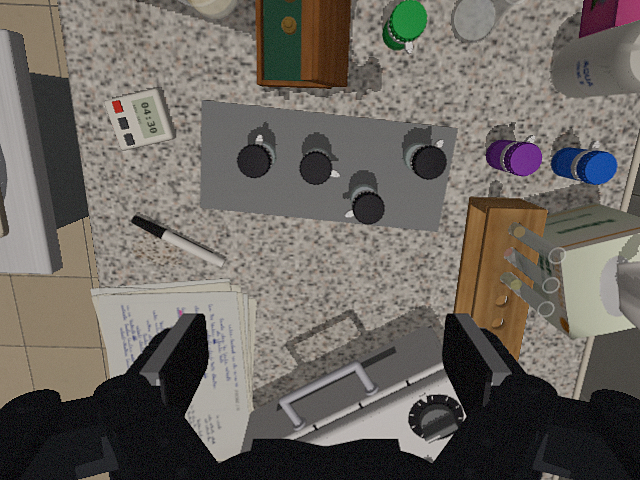

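The wrist view shows the caps at about (254,161), (316,168), (428,162) and (368,208). The pointers are at about (260,139), (335,174), (441,143) and (348,214).

```bash
cat >> h.py <<'E'
def cells(im,ci,caps,draw=None):
    """caps: rough cap px; returns centre xy (z=75 base z0) and pointer yaw"""
    g=im.max(2).astype(int); out=[]
    for c in caps:
        m=((g<45)*255).astype(np.uint8); m=cv2.morphologyEx(m,cv2.MORPH_OPEN,np.ones((7,7)))
        n,l,st,ce=cv2.connectedComponentsWithStats(m)
        k=min((i for i in range(1,n) if st[i,4]>200),key=lambda i:np.hypot(*(ce[i]-c)))
        pts=np.argwhere(l==k)[:,::-1].astype(np.float32); cc,r=cv2.minEnclosingCircle(pts)
        P=plane(ci,ce[k],75-6)[:2]; out.append((cc,r,ce[k],P,plane(ci,cc,75)[:2]))
    return out
E
python3 - <<'E'
from h import *
np.set_printoptions(precision=1,suppress=True)
im,ci=load('w1.png')
caps=[(254,161),(316,168),(368,208),(428,162)]
for cc,r,ce,P,Q in cells(im,ci,caps): print(np.array(cc),r,ce,P,Q)
a=cv2.resize(im[115:235,230:460],None,fx=3.4,fy=3.4,interpolation=cv2.INTER_CUBIC)
cv2.imwrite('pics/c.png',a[:,:,::-1])
# bar ends
w=((im.min(2)>200)*255).astype(np.uint8)
s=lambda p,z:plane(ci,p,z)[:2]
print('barends',s((290,409),96),s((365,368),96),'tips',[s(t,51) for t in [(260,139),(335,174),(348,214),(441,143)]])
print('knob',s((435,418),128))
E
```

```text
[148.5 226. ] 15.692455291748047 [148.9 226.3] [328.9 -62. ] [331.1 -59.9]
[148.5 226. ] 15.692455291748047 [148.9 226.3] [328.9 -62. ] [331.1 -59.9]
[148.5 226. ] 15.692455291748047 [148.9 226.3] [328.9 -62. ] [331.1 -59.9]
[148.5 226. ] 15.692455291748047 [148.9 226.3] [328.9 -62. ] [331.1 -59.9]
barends [ 503.3 -299.4] [ 598.7 -233.5] tips [array([461.9,  44. ]), array([551.8,   5.9]), array([570. , -43.1]), array([675.5,  46.3])]
knob [ 685.2 -280.1]
```

View pics/c.png

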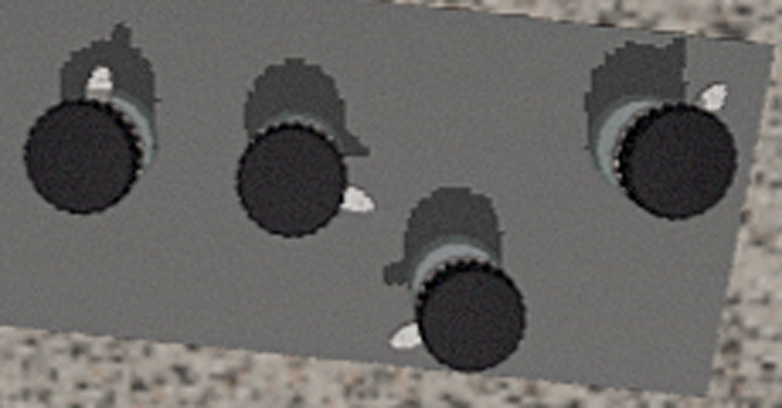

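The close crop confirms four plain black caps with white pointers: up, right, lower-left and upper-right.

```bash
python3 - <<'E'
from h import *
np.set_printoptions(precision=1,suppress=True)
im,ci=load('w1.png')
f=lambda p:(p[0]/3.4+230-.35,p[1]/3.4+115-.35)
for c,t in [((83,157),(99,68)),((292,180),(375,207)),((470,316),(390,344)),((677,161),(724,86))]:
    C=plane(ci,f(c),77)[:2]; T=plane(ci,f(t),54)[:2]; d=T-C
    print(C,T,np.hypot(*d),np.arctan2(d[1],d[0]))
from mv import *
plan([(560,-300,400,2.05)],[540.7,-4.7,400,1.603])
E
```

```text
[458.8  21.2] [461.  49.] 27.905314702838115 1.492770423002785
[528.6  15.9] [557.8   4.6] 31.222621326103422 -0.36906612232088876
[591.2 -28.6] [565.4 -44.9] 30.553749973143255 -2.5786672272926925
[656.8  26.3] [676.1  50. ] 30.51958009569768 0.8871410350682698
[-295.8, 9.8, 0.0, 0, 0, -0.447]
```

Request:
play_rows(
  deltas=[-296,10,0,0,0,-0.447,1,-296,10,0,0,0,-0.447,1,-296,10,0,0,0,-0.447,1,-296,10,0,0,0,-0.447,1,-296,10,0,0,0,-0.447,1,-296,10,0,0,0,-0.447,1,-296,10,0,0,0,-0.447,1,-296,10,0,0,0,-0.447,1],
)

```text
clock: 2.95
eef_pos: [560.6, -299.8, 400.4]
tool_rot: [3.141, -0.001, 2.05]
force: [1.1, -0.0, -0.7]
width: 85.7
gripper_force: 0.0
```

```bash
python3 - <<'E'
from h import *
s=read_state(); print(s['eef_pos'],s['tool_rot'],s['qpos'],s['qd'])
shot('wrist','w2.png')
E
```

```text
[ 560.59575683 -299.82741177  400.42732901] [ 3.14070700e+00 -1.04071918e-03  2.05038709e+00] [ 0.18943789  0.5165695   0.45818182  1.30368905 -0.22602524  1.37228693
  1.11957096] [-8.35963958e-05 -2.42753212e-03  4.59099512e-03  4.31692143e-05
  3.29734091e-03 -1.12643001e-03  8.21697358e-04]
```

View pics/w2.png

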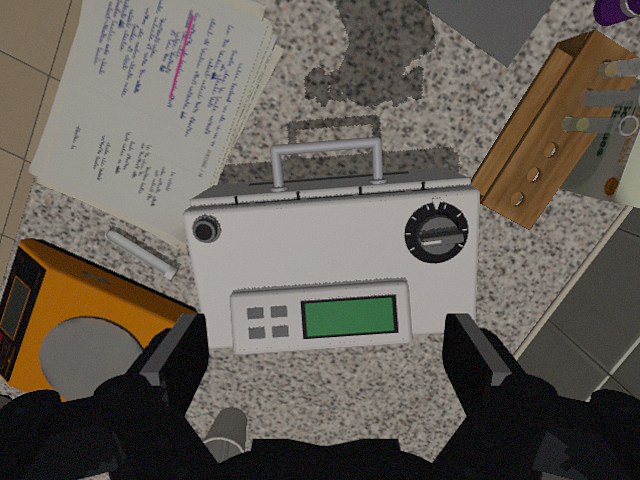

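The instrument fills the wrist view. The handle bar runs from (277,148) to (380,140), the key is at (206,229), the knob at (436,233), and the index triangle is at (436,204). The white line points left, so the knob needs about a quarter turn clockwise.

```bash
python3 - <<'E'
from h import *
np.set_printoptions(precision=1,suppress=True)
im,ci=load('w2.png')
s=lambda p,z:plane(ci,p,z)[:2]
# scale disc: dark blob
m=((im.max(2)<60)*255).astype(np.uint8); m[:, :395]=0; m[:180]=0; m[275:]=0; m[:,480:]=0
cs,_=cv2.findContours(m,cv2.RETR_EXTERNAL,cv2.CHAIN_APPROX_NONE); c=max(cs,key=cv2.contourArea)
e=cv2.fitEllipse(cv2.convexHull(c)); print('disc',e,s(e[0],125))
# white px inside disc
v=im[200:270,400:470].min(2); ys,xs=np.where(v>170); 
print('white',sorted(zip((xs+400).tolist(),(ys+200).tolist())))
m=((im.max(2)<70)*255).astype(np.uint8)[210:245,188:225]
cs,_=cv2.findContours(m,cv2.RETR_EXTERNAL,cv2.CHAIN_APPROX_NONE); c=max(cs,key=cv2.contourArea)
e=cv2.fitEllipse(cv2.convexHull(c)); k=(e[0][0]+188,e[0][1]+210); print('key',k,e[1],s(k,136))
p,q=s((277,149.5),97),s((380,142),97); d=q-p; print('bar',p,q,np.hypot(*d),(p+q)/2,np.arctan2(d[1],d[0]))
p,q=s((187,209),124),s((477,186),124); d=q-p; print('front',p,q,np.hypot(*d),np.arctan2(d[1],d[0]))
E
```

```text
disc ((435.8479309082031, 232.25428771972656), (59.026161193847656, 64.19271850585938), 57.87786865234375) [ 685.8 -282.1]
white [(403, 230), (411, 213), (413, 248), (418, 207), (422, 204), (424, 243), (424, 244), (425, 203), (426, 243), (427, 243), (428, 202), (428, 208), (429, 243), (430, 201), (430, 243), (432, 242), (433, 200), (433, 242), (434, 203), (434, 242), (435, 204), (435, 205), (435, 242), (436, 207), (436, 208), (436, 242), (437, 205), (437, 242), (438, 242), (441, 201), (445, 201), (447, 202), (448, 202), (450, 203), (453, 204), (456, 206), (458, 215), (459, 208), (459, 214), (460, 209), (461, 245), (462, 211), (463, 212), (464, 214), (464, 229), (465, 216), (465, 229), (466, 217), (467, 219), (467, 240), (468, 222), (468, 223), (469, 226), (469, 229), (469, 231), (469, 233)]
key (203.21617698669434, 231.52184104919434) (16.043930053710938, 17.273977279663086) [ 465.7 -392.2]
bar [ 495.4 -285.8] [ 589.9 -227.7] 110.88640610206487 [ 542.6 -256.8] 0.5507272020224274
front [ 439.4 -381.9] [ 697.4 -220.1] 304.54693537705793 0.5599021602707707
```

```bash
python3 - <<'E'
from h import *
np.set_printoptions(precision=1,suppress=True)
im,ci=load('w2.png')
s=lambda p,z:plane(ci,p,z)[:2]
for z in(140,150,160):
    a,b=s((424,243.5),z),s((438,242),z); d=a-b; print(z,a,b,np.arctan2(d[1],d[0]))
a=cv2.resize(im[190:285,390:485],None,fx=6,fy=6,interpolation=cv2.INTER_CUBIC)
cv2.imwrite('pics/d.png',a[:,:,::-1])
print(s((436,206),125)-s((435.8,232.2),125))
E
```

```text
140 [ 675.6 -296.4] [ 687.7 -288.3] -2.549094923043736
150 [ 671.8 -294.8] [ 683.6 -286.9] -2.549094923043738
160 [ 668.1 -293.2] [ 679.6 -285.5] -2.5490949230437403
[-15.1  24.4]
```

View pics/d.png

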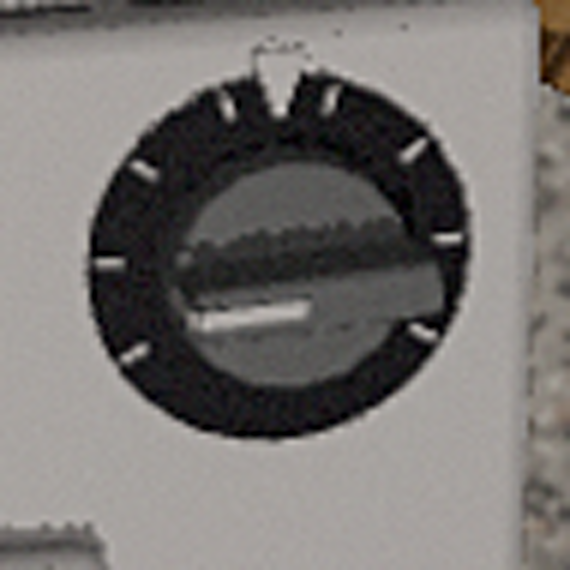

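The crop shows the white line pointing left and slightly down, while the triangle is at the top. The knob turn is about 1.61 rad clockwise.

```bash
python3 - <<'E'
from mv import *
plan([(686,-282.5,250,.597),(686,-282.5,170,.597)],[560.6,-299.8,400.4,2.0504])
E
```

```text
[-42.5, 119.2, 150.4, 0, 0, 1.453]
[-42.5, 119.2, 230.4, 0, 0, 1.453]
```

Request:
play_rows(
  deltas=[-42.5,119.2,150,0,0,1.453,0.5,-42.5,119.2,150,0,0,1.453,0.5,-42.5,119.2,150,0,0,1.453,0.5,-42.5,119.2,150,0,0,1.453,0.5,-42.5,119.2,150,0,0,1.453,0.5,-42.5,119.2,150,0,0,1.453,0.5,-42.5,119.2,150,0,0,1.453,0.5,-42.5,119.2,150,0,0,1.453,0.5,-42.5,119.2,230,0,0,1.453,0.5,-42.5,119.2,230,0,0,1.453,0.5],
)

```text
clock: 4.25
eef_pos: [683.9, -281.9, 166.4]
tool_rot: [-3.135, 0.002, 0.596]
force: [0.1, 0.6, -0.7]
width: 42.7
gripper_force: 0.0
```

```bash
python3 - <<'E'
from h import *
s=read_state(); print(s['eef_pos'],s['tool_rot'],s['qpos'],s['force'])
im,ci=shot('wrist','w3.png')
E
```

```text
[ 683.85425088 -281.86614304  166.42354183] [-3.13463944e+00  2.10525219e-03  5.95637954e-01] [ 0.02465185  0.93740761  0.72169386  1.28983407 -0.62511833  1.14761447
 -0.17766725] [ 0.14289803  0.6080916  -0.73170434]
```

View pics/w3.png

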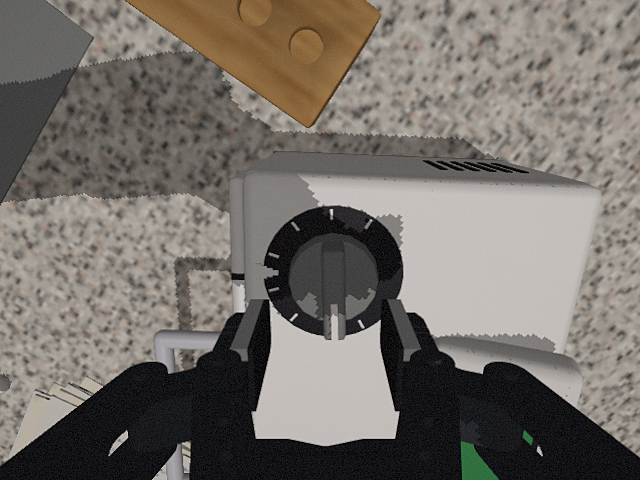

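The gripper is aligned with the bar: the bar is vertical at column 333, with the fingers on both sides. Next is a check of the axis offset.

```bash
python3 - <<'E'
from h import *
np.set_printoptions(precision=1,suppress=True)
im,ci=load('w3.png')
print(proj(ci,[[686,-282.5,150],[683.9,-281.9,150]]))
for z in (146,150): 
    a,b=plane(ci,(333,243),z),plane(ci,(333,338),z); print(a,b,(a+b)/2,np.linalg.norm(a-b))
m=((im.max(2)<50)*255).astype(np.uint8); m=m[190:340,250:410]
c=max(cv2.findContours(m,0,1)[0],key=cv2.contourArea); h=cv2.convexHull(c); h=h[h[:,0,1]<130]; e=cv2.fitEllipse(h); print(e, plane(ci,(e[0][0]+250,e[0][1]+190),125))
E
```

```text
[[331.1 299. ]
 [327.2 301.9]]
[ 706.1 -269.7  146. ] [ 669.  -295.2  146. ] [ 687.5 -282.5  146. ] 45.03971780387202
[ 707.1 -269.   150. ] [ 670.9 -293.8  150. ] [ 689.  -281.4  150. ] 43.92135603515149
((82.73896026611328, 80.73405456542969), (129.88778686523438, 138.90850830078125), 88.86390686035156) [ 689.1 -281.6  125. ]
```

```bash
python3 - <<'E'
from mv import *
plan([(688,-282,155,.597),(688,-282,139,.597),(688,-282,139,.597-1.61)],[686,-282.5,170.4,.597])
E
```

```text
[1.9, 0.7, 15.4, 0, 0, -0.0]
[1.9, 0.7, 31.4, 0, 0, -0.0]
[1.9, 0.7, 31.4, 0, 0, 1.61]
```

Request:
play_rows(
  deltas=[1.9,0.7,15,0,0,0,0.5,1.9,0.7,31,0,0,0,0.5,1.9,0.7,31,0,0,0,0.5,1.9,0.7,31,0,0,0,0,1.9,0.7,31,0,0,0,0,1.9,0.7,31,0,0,0,0],
)

```text
clock: 5.05
eef_pos: [686.8, -284.3, 140.5]
tool_rot: [-3.14, -0.001, 0.594]
force: [-3.8, 3.3, 5.8]
width: 8.0
gripper_force: 61.9
```

Request:
play_rows(
  deltas=[1,-1,0,0,0,0.2,0,1,-1,0,0,0,0.4,0,1,-1,0,0,0,0.6,0,1,-1,0,0,0,0.8,0,1,-1,0,0,0,1.0,0,1,-1,0,0,0,1.2,0,1,-1,0,0,0,1.4,0,1,-1,0,0,0,1.61,0,1,-1,0,0,0,1.61,0,1,-1,0,0,0,1.61,0],
)

```text
clock: 6.3
eef_pos: [687.0, -283.4, 140.5]
tool_rot: [3.141, 0.001, -1.017]
force: [-3.4, 3.2, 5.7]
width: 8.1
gripper_force: 61.9
```

```bash
python3 - <<'E'
from h import *
s=read_state(); print(s['eef_pos'],s['tool_rot'],s['qpos'],s['force'],s['torque'],s['width'])
E
```

```text
[ 686.99308497 -283.37639377  140.53237581] [ 3.14112047e+00  6.73788282e-04 -1.01690505e+00] [-0.08544647  1.09215688  1.05661323  1.31000722 -0.94534716  1.26360164
 -1.59158332] [-3.38365372  3.1666053   5.72419421] [ 0.55973479  0.7714261  -0.05514036] 8.068195978789065
```

```bash
python3 - <<'E'
from mv import *
plan([(688,-283,140,-1.015),(688,-283,240,-1.015),(541,-258,300,.555)],[688,-283,140,-1.015])
E
```

```text
[0.0, 0.0, 0.0, 0, 0, -0.0]
[0.0, 0.0, -100.0, 0, 0, -0.0]
[-98.8, 111.7, -160.0, 0, 0, -1.57]
```

Request:
play_rows(
  deltas=[0,0,0,0,0,0,0.4,0,0,0,0,0,0,0.4,0,0,-60,0,0,0,0.4,0,0,-100,0,0,0,0.4,-99,112,-160,0,0,-1.57,0.45,-99,112,-160,0,0,-1.57,0.45,-99,112,-160,0,0,-1.57,0.45,-99,112,-160,0,0,-1.57,0.45,-99,112,-160,0,0,-1.57,0.45,-99,112,-160,0,0,-1.57,0.45],
)

```text
clock: 7.55
eef_pos: [540.2, -258.6, 299.7]
tool_rot: [3.141, -0.001, 0.115]
force: [0.4, -0.1, 0.2]
width: 38.4
gripper_force: 0.0
```

Request:
play_rows(
  deltas=[0,0,0,0,0,-0.48,0.45,0,0,0,0,0,-0.48,0.45,0,0,0,0,0,-0.48,0.45,0,0,0,0,0,-0.48,0.45],
)

```text
clock: 8.05
eef_pos: [540.1, -258.8, 299.7]
tool_rot: [3.141, -0.001, 0.587]
force: [-0.0, 0.4, -0.5]
width: 38.5
gripper_force: 0.0
```

```bash
python3 - <<'E'
from h import *
s=read_state(); print(s['eef_pos'],s['tool_rot'],s['qpos'],s['force'],s['width'])
im,ci=shot('wrist','w4.png')
E
```

```text
[ 540.12493008 -258.7795608   299.67635534] [ 3.14102980e+00 -8.26608613e-04  5.87270104e-01] [-0.07928141  0.60010343  0.81443329  1.59181457 -0.46667749  1.15333841
 -0.14305625] [-0.03996925  0.38134951 -0.50666717] 38.496035417448695
```

View pics/w4.png

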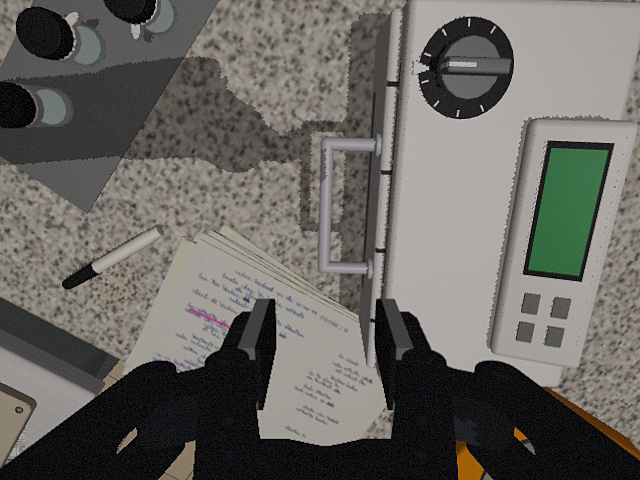

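The knob's white line at (447–477, 66) now points at the triangle at (418,66). The handle bar runs from (326,142) to (324,269).

```bash
python3 - <<'E'
from h import *
from mv import *
np.set_printoptions(precision=1,suppress=True)
im,ci=load('w4.png')
s=lambda p,z:plane(ci,p,z)[:2]
g=im.astype(int)
for r in (160,190,220,250): 
    x=np.where(g[r,300:345].min(1)>150)[0]+300; print(r,x.min(),x.max(),s((x.mean(),r),99))
p,q=s((326,139),97),s((324,270),97); d=p-q; print(p,q,(p+q)/2,np.hypot(*d),np.arctan2(d[1],d[0]))
print('knob line',np.arctan2(*(s((447,66.5),152)-s((477,66.5),152))[::-1]))
E
```

```text
160 326 328 [ 575.2 -236.8]
190 326 328 [ 554.3 -250.8]
220 324 326 [ 531.4 -264. ]
250 324 325 [ 508.2 -278.9]
[ 588.8 -226.7] [ 491.4 -289.5] [ 540.1 -258.1] 115.8554666185756 0.5725593887110699
knob line 2.156769347273757
```

```bash
python3 - <<'E'
from mv import *
plan([(541.3,-257.5,130,.557),(541.3,-257.5,78,.557)],[540.1,-258.8,299.8,.587])
E
```

```text
[1.7, -0.4, 169.8, 0, 0, 0.03]
[1.7, -0.4, 221.8, 0, 0, 0.03]
```

Request:
play_rows(
  deltas=[1.7,-0.4,60,0,0,0.03,0.45,1.7,-0.4,120,0,0,0.03,0.45,1.7,-0.4,170,0,0,0.03,0.45,1.7,-0.4,200,0,0,0.03,0.45,1.7,-0.4,222,0,0,0.03,0.45,1.7,-0.4,222,0,0,0.03,0.45,1.7,-0.4,222,0,0,0.03,0,1.7,-0.4,222,0,0,0.03,0,1.7,-0.4,222,0,0,0.03,0],
)

```text
clock: 9.22
eef_pos: [541.9, -257.7, 78.7]
tool_rot: [3.14, -0.001, 0.559]
force: [-0.9, -0.7, 4.9]
width: 8.4
gripper_force: 58.6
```

Request:
play_rows(
  deltas=[0,-11,0,0,0,0,0,0,-22,0,0,0,0,0,0,-33,0,0,0,0,0,0,-44,0,0,0,0,0,0,-55,0,0,0,0,0,0,-66,0,0,0,0,0,0,-77,0,0,0,0,0,0,-88,0,0,0,0,0,0,-99,0,0,0,0,0,0,-110,0,0,0,0,0],
)

```text
clock: 10.48
eef_pos: [485.2, -166.5, 78.7]
tool_rot: [3.134, -0.002, 0.558]
force: [3.5, -5.3, 1.4]
width: 9.0
gripper_force: 59.4
```

Request:
play_rows(
  deltas=[0,-7,0,0,0,0,0,0,-14,0,0,0,0,0,0,-19,0,0,0,0,0,0,-19,0,0,0,0,0,0,-19,0,0,0,0,0],
)

```text
clock: 11.1
eef_pos: [474.6, -149.5, 78.7]
tool_rot: [3.137, -0.002, 0.558]
force: [1.7, -3.6, 4.6]
width: 8.9
gripper_force: 60.2
```

```bash
python3 - <<'E'
from mv import *
plan([(475,-150,78.7,.558),(475,-150,160,.558),(535,-225,300,2.13)],[475,-150,78.7,.558])
E
```

```text
[0.0, 0.0, 0.0, 0, 0, -0.0]
[-0.0, 0.0, -81.3, 0, 0, -0.0]
[11.2, 95.4, -221.3, 0, 0, -1.572]
```

Request:
play_rows(
  deltas=[0,0,0,0,0,0,0.4,0,0,0,0,0,0,0.4,0,0,-60,0,0,0,0.4,0,0,-100,0,0,0,0.4,11,95,-221,0,0,-1.572,0.6,11,95,-221,0,0,-1.572,0.6,11,95,-221,0,0,-1.572,0.6,11,95,-221,0,0,-1.572,0.6,11,95,-221,0,0,-1.572,0.6,11,95,-221,0,0,-1.572,0.6],
)

```text
clock: 12.35
eef_pos: [531.9, -221.8, 297.9]
tool_rot: [-3.14, -0.001, 1.69]
force: [-0.4, 0.1, -1.0]
width: 51.0
gripper_force: 0.0
```

Request:
play_rows(
  deltas=[0,0,0,0,0,-0.45,0.6,0,0,0,0,0,-0.45,0.6,0,0,0,0,0,-0.45,0.6,0,0,0,0,0,-0.45,0.6],
)

```text
clock: 12.85
eef_pos: [531.9, -222.1, 298.0]
tool_rot: [-3.141, -0.002, 2.133]
force: [0.7, -0.6, 1.5]
width: 51.3
gripper_force: 0.0
```

```bash
python3 - <<'E'
from h import *
s=read_state(); print(s['eef_pos'],s['tool_rot'],s['qpos'],s['force'],s['width'])
im,ci=shot('wrist','w5.png')
E
```

```text
[ 531.9375205  -222.06126727  297.95060464] [-3.14103622e+00 -1.60832911e-03  2.13302246e+00] [ 0.08288615  0.4795073   0.40721798  1.6474346  -0.21145091  1.06004969
  1.11546031] [ 0.74380732 -0.55043502  1.51244497] 51.33667936556911
```

View pics/w5.png

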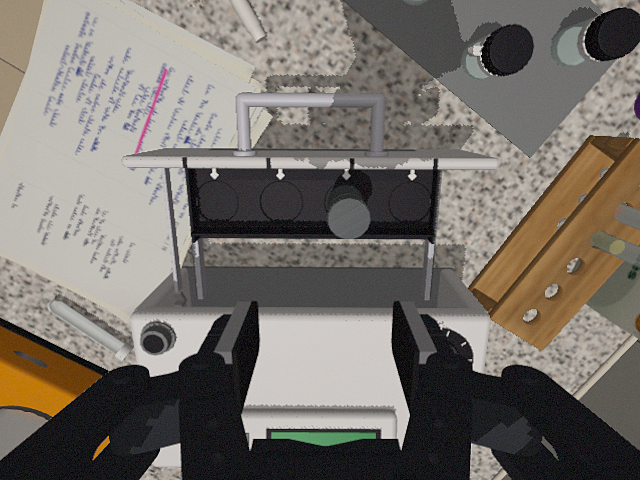

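The tray is latched open. Seats 3, 2 and 0 are empty at (218,202), (281,202) and (410,203). The plug is in seat 1, with its head at (349,219). The mark arrows lie along row 174.

```bash
python3 - <<'E'
from h import *
np.set_printoptions(precision=1,suppress=True)
im,ci=load('w5.png')
s=lambda p,z:plane(ci,p,z)[:2]
S=[s(p,22) for p in [(410,203),(281.5,202),(218,202)]]; print('seats0,2,3',S)
d=S[0]-S[2]; print(np.hypot(*d),np.arctan2(d[1],d[0]))
print('arrows',[s(p,22) for p in [(412,174),(280,174),(214.5,174)]])
d=s((412,174),22)-s((214.5,174),22); print(np.hypot(*d),np.arctan2(d[1],d[0]))
print('plug',s((349,219),94))
p,q=s((240,102),99),s((384,101),99); d=q-p; print('bar',(p+q)/2,np.hypot(*d),np.arctan2(d[1],d[0]))
# circle fit plug
h=cv2.HoughCircles(cv2.cvtColor(im,cv2.COLOR_RGB2GRAY)[190:250,310:390],cv2.HOUGH_GRADIENT,1,20,param1=80,param2=12,minRadius=16,maxRadius=28); print(h)
E
```

```text
seats0,2,3 [array([ 612.8, -183. ]), array([ 498.1, -254.1]), array([ 441.7, -289.7])]
201.65534907920696 0.5574831620447754
arrows [array([ 596.8, -157.3]), array([ 482. , -229.7]), array([ 425. , -265.6])]
203.09501292175705 0.5627771977961247
plug [ 554.9 -218.8]
bar [ 476.2 -153.2] 114.62838714302703 0.5693410538230097
[[[38.5 28.5 20.7]]]
```

```bash
python3 - <<'E'
from h import *
from mv import *
np.set_printoptions(precision=0,suppress=True)
im,ci=load('w1.png')
for z in(40,80): print(z,[plane(ci,p,z)[:2] for p in [(470,200),(543,208),(457,352)]])
print('mat',[plane(ci,p,2)[:2] for p in [(202,100),(457,128),(437,230),(200,208)]])
print(proj(ci,[[664,-42,2]]))
plan([(556,-218.5,110,2.131),(556,-218.5,56,2.131)],[531.9,-222.1,298,2.133])
E
```

```text
40 [array([723., -23.]), array([817., -30.]), array([ 735., -241.])]
80 [array([708., -15.]), array([794., -22.]), array([ 719., -216.])]
mat [array([382.,  87.]), array([708.,  63.]), array([698., -73.]), array([371., -53.])]
[[415. 207.]]
[-9.8, 22.3, 188.0, 0, 0, 0.002]
[-9.8, 22.3, 242.0, 0, 0, 0.002]
```

Request:
play_rows(
  deltas=[-9.8,22.3,60,0,0,0,0.7,-9.8,22.3,120,0,0,0,0.7,-9.8,22.3,170,0,0,0,0.7,-9.8,22.3,210,0,0,0,0.7,-9.8,22.3,242,0,0,0,0.7,-9.8,22.3,242,0,0,0,0.7,-9.8,22.3,242,0,0,0,0,-9.8,22.3,242,0,0,0,0,-9.8,22.3,242,0,0,0,0,-9.8,22.3,242,0,0,0,0],
)

```text
clock: 14.15
eef_pos: [557.5, -219.4, 57.8]
tool_rot: [3.14, 0.002, 2.134]
force: [-0.8, -0.4, 6.3]
width: 36.3
gripper_force: 60.1
```

```bash
python3 - <<'E'
from mv import *
plan([(556,-218.5,230,2.131),(657,-44,230,2.131),(657,-44,60,2.131),(657,-44,39,2.131)],[556,-218.5,56,2.131])
E
```

```text
[0.0, 0.0, -174.0, 0, 0, -0.0]
[94.2, 178.3, -174.0, 0, 0, -0.0]
[94.2, 178.3, -4.0, 0, 0, -0.0]
[94.2, 178.3, 17.0, 0, 0, -0.0]
```

Request:
play_rows(
  deltas=[0,0,-40,0,0,0,0,0,0,-90,0,0,0,0,0,0,-140,0,0,0,0,0,0,-174,0,0,0,0,30,55,-174,0,0,0,0,60,110,-174,0,0,0,0,85,160,-174,0,0,0,0,94,178,-174,0,0,0,0,94,178,-120,0,0,0,0,94,178,-70,0,0,0,0],
)

```text
clock: 15.4
eef_pos: [656.8, -44.7, 125.5]
tool_rot: [3.141, 0.001, 2.134]
force: [0.0, 0.4, -1.6]
width: 36.6
gripper_force: 60.5
```

Request:
play_rows(
  deltas=[0,0,40,0,0,0,0,0,0,65,0,0,0,0,0,0,80,0,0,0,0,0,0,85,0,0,0,0,0,0,85,0,0,0,0],
)

```text
clock: 16.02
eef_pos: [657.6, -44.8, 42.2]
tool_rot: [3.141, 0.001, 2.133]
force: [-0.1, -0.8, -1.5]
width: 36.8
gripper_force: 60.9
```

Request:
play_rows(
  deltas=[0,0,1.5,0,0,0,0,0,0,1.5,0,0,0,0.55,0,0,1.5,0,0,0,0.55,0,0,-50,0,0,0,0.55,0,0,-110,0,0,0,0.55,30,100,-260,0,0,0.5,0.55,30,100,-260,0,0,0.5,0.55,30,100,-260,0,0,0.5,0.55,30,100,-260,0,0,0.5,0.55,30,100,-260,0,0,0.5,0.55],
)

```text
clock: 17.27
eef_pos: [724.8, 33.9, 300.8]
tool_rot: [-3.14, 0.0, 1.634]
force: [0.6, -0.2, -0.6]
width: 47.2
gripper_force: 0.0
```

```bash
cat >> h.py <<'E'
def cellfind(im,ci,P,z0=2):
    """refine cell centre and pointer yaw near world guess P (cap top z0+75, tip z0+51)"""
    u=proj(ci,[[P[0],P[1],z0+75]])[0]; g=cv2.GaussianBlur(im.max(2),(5,5),0); H=int(45*ci['fx']/(np.array(ci['T'])[2,3]-z0-75))
    x0,y0=max(int(u[0])-H,0),max(int(u[1])-H,0); w=g[y0:int(u[1])+H,x0:int(u[0])+H]
    m=(w<48).astype(np.uint8)*255; k=max(3,H//5); m=cv2.morphologyEx(m,cv2.MORPH_OPEN,cv2.getStructuringElement(cv2.MORPH_ELLIPSE,(k,k)))
    cs=[c for c in cv2.findContours(m,cv2.RETR_EXTERNAL,cv2.CHAIN_APPROX_NONE)[0] if cv2.contourArea(c)>100]
    c=min(cs,key=lambda c:np.hypot(*(np.array(cv2.minEnclosingCircle(c)[0])+[x0,y0]-u)))
    cc,r=cv2.minEnclosingCircle(c); px=(cc[0]+x0,cc[1]+y0); C=plane(ci,px,z0+75)[:2]
    wh=np.argwhere(im.min(2)>125); 
    q=np.array([plane(ci,(b,a),z0+53)[:2]-C for a,b in wh if np.hypot(b-px[0],a-px[1])<H]) 
    rr=np.hypot(*q.T); q=q[(rr>21)&(rr<34)]
    d=q.mean(0) if len(q) else np.zeros(2)
    return C,r,np.arctan2(d[1],d[0]),len(q),np.hypot(*d)
E
python3 - <<'E'
from h import *
np.set_printoptions(precision=1,suppress=True)
G=[(458.8,21.2),(528.6,15.9),(591.2,-28.6),(656.8,26.3)]
s=read_state(); print(s['eef_pos'],s['tool_rot'],s['clock'])
im0,c0=load('w1.png'); im,ci=shot('wrist','w6.png')
for P in G: print(cellfind(im0,c0,P),'|',cellfind(im,ci,P))
print(plane(ci,proj(ci,[[657,-44,77]])[0],77))
E
```

```text
[724.8  33.9 300.8] [-3.1  0.   1.6] 17.275
(array([458.8,  22.1]), 16.492521286010742, np.float64(1.4532915576924892), 31, np.float64(23.775865581371114)) | (array([464. ,  22.7]), 24.88045883178711, np.float64(0.4471519599691683), 435, np.float64(22.88054060370142))
(array([528.5,  16.2]), 15.917924880981445, np.float64(-0.39831698885181843), 45, np.float64(25.19053585930133)) | (array([505.7,  -5.7]), 22.852888107299805, np.float64(0.8519532455729327), 489, np.float64(16.202258075941053))
(array([590.8, -28.2]), 15.509799003601074, np.float64(-1.8743750719022694), 158, np.float64(25.975340386809982)) | (array([596.2, -26.2]), 20.012596130371094, np.float64(-0.3856173612979505), 445, np.float64(12.957439596446903))
(array([656.2,  26.6]), 16.868167877197266, np.float64(0.8124552328714587), 53, np.float64(22.064065144151304)) | (array([668.2, -14.1]), 13.928488731384277, np.float64(0.14287405588970128), 814, np.float64(13.60705469997842))
[657. -44.  77.]
```

```bash
cat >> h.py <<'E'
def cellfind(im,ci,P,z0=2,cf=cellfind):
    C,r,*_=cf(im,ci,P,z0); H=int(45*ci['fx']/(np.array(ci['T'])[2,3]-z0-75)); px=proj(ci,[[*C,z0+75]])[0]
    n,l,st,ce=cv2.connectedComponentsWithStats((im.min(2)>140).astype(np.uint8)); res=[]
    for k in range(1,n):
        if st[k,4]<6 or np.hypot(*(ce[k]-px))>H: continue
        q=np.array([plane(ci,(b,a),z0+53)[:2]-C for a,b in np.argwhere(l==k)]); rr=np.hypot(*q.T)
        if rr.max()<35 and rr.max()>24: d=q[rr>18].mean(0); res.append((st[k,4],round(float(np.arctan2(d[1],d[0])),3),round(float(rr.max()),1)))
    return C,round(r,1),sorted(res)[::-1]
E
python3 - <<'E'
from h import *
from mv import *
np.set_printoptions(precision=1,suppress=True)
G=[(458.8,21.2),(528.6,15.9),(591.2,-28.6),(656.8,26.3)]
im0,c0=load('w1.png')
for P in G: print(cellfind(im0,c0,P))
plan([(570,-20,380,1.6)],[724.8,33.9,300.8,1.634])
E
```

```text
(array([458.8,  22.1]), 16.5, [(np.int32(33), 1.46, 27.1)])
(array([528.5,  16.2]), 15.9, [(np.int32(49), -0.397, 30.6)])
(array([590.8, -28.2]), 15.5, [(np.int32(42), -2.538, 29.8), (np.int32(6), -2.201, 34.7)])
(array([656.2,  26.6]), 16.9, [(np.int32(38), 0.866, 30.1)])
[-44.0, -157.9, -79.2, 0, 0, 0.034]
```

Detector works and matches the manual values. Next is a re-look at the mat from the good pose.

Request:
play_rows(
  deltas=[-44,-158,-79,0,0,0.034,0.65,-44,-158,-79,0,0,0.034,0.65,-44,-158,-79,0,0,0.034,0.65,-44,-158,-79,0,0,0.034,0.65,-44,-158,-79,0,0,0.034,0.65],
)

```text
clock: 17.95
eef_pos: [570.3, -19.4, 379.7]
tool_rot: [-3.141, -0.001, 1.6]
force: [0.6, 0.6, -0.2]
width: 55.6
gripper_force: 0.0
```

```bash
cat > look.py <<'E'
import sys
from h import *
np.set_printoptions(precision=1,suppress=True)
G=[(458.8,21.6),(528.6,16),(591,-28.4),(656.5,26.5)]
def look(fn,ids):
    s=read_state(); print(s['eef_pos'],s['tool_rot'][2],s['clock'],s['qpos'][6])
    im,ci=shot('wrist',fn)
    for i in ids:
        try: print(i,cellfind(im,ci,G[i]))
        except Exception as e: print(i,'none',e)
    return im,ci
E
python3 - <<'E'
from look import *
im,ci=look('w7.png',range(4))
u=proj(ci,[[657,-44,77]])[0]; print(u,plane(ci,u,77))
g=cv2.GaussianBlur(im,(5,5),0)[int(u[1])-30:int(u[1])+30,int(u[0])-30:int(u[0])+30]; print(g[::12,::12].max(2))
E
```

```text
[570.3 -19.4 379.7] 1.599555832516105 17.95 0.27896657045922724
0 (array([448.7,  21.6]), 11.3, [(np.int32(55), 0.216, 32.1), (np.int32(48), 1.08, 31.0)])
1 none min() iterable argument is empty
2 none min() iterable argument is empty
3 none min() iterable argument is empty
[401.8 212.9] [657. -44.  77.]
[[127  74  75 128 127]
 [129  40  47 108 129]
 [129  45 100 100 131]
 [134 107 103 100 130]
 [166 172 175 173 163]]
```

View pics/w7.png

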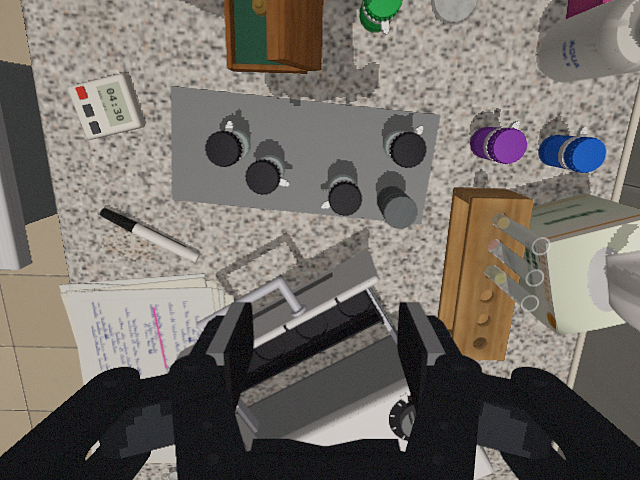

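The plug stands upright on the mat at (399,209). Cell 1 was knocked to (265,177). The others are at (224,149), (345,199) and (407,150). I'll relax the threshold.

```bash
sed -i 's/(w<48)/(w<THR)/; 1a THR=48' h.py; python3 - <<'E'
import h
from look import *
im,ci=load('w7.png')
b=cv2.GaussianBlur(im,(5,5),0).max(2); print([b[y,x] for x,y in [(224,149),(265,177),(345,199),(407,150)]],'shadow',b[125,232],b[150,265])
for p in [(224,149),(265,177),(345,199),(407,150)]:
    P=plane(ci,p,77)
    for t in (55,62):
        h.THR=t
        try: print(t,cellfind(im,ci,P))
        except Exception as e: print(t,e)
from mv import *
E
```

```text
[np.uint8(48), np.uint8(52), np.uint8(55), np.uint8(49)] shadow 147 75
55 (array([459.8,  21.5]), 17.9, [(np.int32(48), 1.516, 27.9)])
62 (array([459.6,  21.6]), 18.1, [(np.int32(48), 1.506, 27.8)])
55 (array([500.3,  -7.7]), 16.6, [(np.int32(62), -0.424, 29.8)])
62 (array([501.2,  -8. ]), 17.2, [(np.int32(62), -0.43, 28.9)])
55 min() iterable argument is empty
62 (array([591.9, -28.6]), 16.6, [(np.int32(53), -2.568, 30.7)])
55 (array([657.4,  25.9]), 17.5, [(np.int32(50), 0.923, 30.2)])
62 (array([657.6,  26. ]), 17.8, [(np.int32(50), 0.925, 29.9)])
```

```bash
python3 - <<'E'
from mv import *
plan([(657.3,26.1,120,.91),(657.3,26.1,41,.91)],[570.3,-19.4,380,1.6])
print();plan([(657.3,26.1,200,.91),(613.4,-182.4,200,2.131),(613.4,-182.4,60,2.131)])
E
```

```text
[42.9, 88.3, 260.0, 0, 0, 0.69]
[42.9, 88.3, 339.0, 0, 0, 0.69]

[0.0, -0.0, -159.0, 0, 0, -0.0]
[-191.5, 93.3, -159.0, 0, 0, -1.221]
[-191.5, 93.3, -19.0, 0, 0, -1.221]
```

Request:
play_rows(
  deltas=[43,88,60,0,0,0.69,0.65,43,88,100,0,0,0.69,0.65,43,88,180,0,0,0.69,0.65,43,88,240,0,0,0.69,0.65,43,88,280,0,0,0.69,0.65,43,88,320,0,0,0.69,0.65,43,88,339,0,0,0.69,0.65,43,88,339,0,0,0.69,0,43,88,339,0,0,0.69,0,43,88,339,0,0,0.69,0],
)

```text
clock: 19.25
eef_pos: [658.6, 26.1, 43.3]
tool_rot: [3.139, -0.002, 0.91]
force: [-0.1, -0.2, -0.8]
width: 36.5
gripper_force: 59.8
```

Request:
play_rows(
  deltas=[0,0,-30,0,0,0,0,0,0,-80,0,0,0,0,0,0,-130,0,0,0,0,0,0,-159,0,0,0,0,-45,23,-159,0,0,-0.18,0,-90,45,-159,0,0,-0.36,0,-135,67,-159,0,0,-0.54,0,-170,85,-159,0,0,-0.72,0,-191.5,93.3,-159,0,0,-0.9,0,-191.5,93.3,-159,0,0,-1.08,0],
)

```text
clock: 20.5
eef_pos: [612.4, -186.4, 202.2]
tool_rot: [3.141, 0.003, 1.991]
force: [0.3, 0.8, -1.4]
width: 36.7
gripper_force: 60.1
```

Request:
play_rows(
  deltas=[0,0,0,0,0,-0.141,0,0,0,40,0,0,-0.141,0,0,0,80,0,0,-0.141,0,0,0,115,0,0,-0.141,0,0,0,132,0,0,-0.141,0,0,0,137,0,0,-0.141,0,0,0,140,0,0,-0.141,0,0,0,142,0,0,-0.141,0],
)

```text
clock: 21.5
eef_pos: [613.9, -183.2, 59.6]
tool_rot: [3.141, 0.002, 2.13]
force: [-2.2, -0.5, 0.4]
width: 36.6
gripper_force: 60.1
```

```bash
python3 - <<'E'
from mv import *
plan([(613.4,-182.4,160,2.131),(570,-20,380,1.6)],[613.4,-182.4,58,2.131])
E
```

```text
[0.0, 0.0, -102.0, 0, 0, -0.0]
[160.6, 49.5, -322.0, 0, 0, 0.531]
```

```bash
python3 - <<'E'
from mv import *
plan([(613.4,-182.4,170,2.131),(591.5,-28.5,170,.58)],[613.4,-182.4,58,2.131])
print();plan([(591.5,-28.5,180,.58),(556,-218.5,180,-1.011)],[591.5,-28.5,41,.58])
E
```

```text
[0.0, 0.0, -112.0, 0, 0, -0.0]
[142.0, 63.2, -112.0, 0, 0, 1.551]

[0.0, 0.0, -139.0, 0, 0, -0.0]
[-133.8, 139.5, -139.0, 0, 0, 1.591]
```

Request:
play_rows(
  deltas=[0,0,0,0,0,0,0.58,0,0,0,0,0,0,0.58,0,0,-50,0,0,0,0.58,0,0,-112,0,0,0,0.58],
)

```text
clock: 22.0
eef_pos: [612.8, -181.9, 170.7]
tool_rot: [-3.14, -0.002, 2.131]
force: [0.9, -0.3, 0.8]
width: 49.6
gripper_force: 0.0
```

Request:
play_rows(
  deltas=[35,16,-20,0,0,0.18,0.65,70,32,-20,0,0,0.36,0.65,105,48,-20,0,0,0.54,0.65,142,63,-20,0,0,0.72,0.65,142,63,0,0,0,0.9,0.65,142,63,0,0,0,1.08,0.65,142,63,0,0,0,1.26,0.65,142,63,0,0,0,1.44,0.65,142,63,0,0,0,1.551,0.65,142,63,0,0,0,1.551,0.65],
)

```text
clock: 23.25
eef_pos: [591.6, -28.3, 170.5]
tool_rot: [3.141, -0.0, 0.582]
force: [0.3, 0.3, -0.1]
width: 55.6
gripper_force: 0.0
```

```bash
python3 - <<'E'
import h; h.THR=62
from look import *
im,ci=look('w8.png',[2])
print(proj(ci,[[591.5,-28.5,77]]))
E
```

```text
[591.6 -28.3 170.5] 0.5815808565400356 23.25 -0.38134980173162847
2 (array([595.1, -28.9]), 30.3, [(np.int32(56), -2.651, 33.8)])
[[326.4 247.1]]
```

Request:
play_rows(
  deltas=[1,0.5,50,0,0,0,0.65,1,0.5,90,0,0,0,0.65,1,0.5,120,0,0,0,0.65,1,0.5,129.5,0,0,0,0.65,1,0.5,129.5,0,0,0,0.65,1,0.5,129.5,0,0,0,0,1,0.5,129.5,0,0,0,0,1,0.5,129.5,0,0,0,0,1,0.5,80,0,0,0,0,1,0.5,-10,0,0,0,0],
)

```text
clock: 24.55
eef_pos: [591.4, -28.0, 153.2]
tool_rot: [-3.14, 0.002, 0.58]
force: [1.7, 0.9, -0.7]
width: 37.2
gripper_force: 60.3
```

```bash
python3 - <<'E'
from mv import *
plan([(556,-218.5,190,-1.011)],[592.5,-28.5,180,.58])
E
```

```text
[-134.7, 138.9, -10.0, 0, 0, 1.591]
```

Request:
play_rows(
  deltas=[0,0,-37,0,0,0.18,0,-35,35,-37,0,0,0.36,0,-70,70,-37,0,0,0.54,0,-105,105,-37,0,0,0.72,0,-134.7,139,-37,0,0,0.9,0,-134.7,139,-37,0,0,1.08,0,-134.7,139,-37,0,0,1.26,0,-134.7,139,-37,0,0,1.44,0,-134.7,139,-37,0,0,1.591,0,-134.7,139,-37,0,0,1.591,0],
)

```text
clock: 25.8
eef_pos: [555.9, -218.2, 189.7]
tool_rot: [3.141, 0.0, -1.009]
force: [-1.0, 0.4, -1.6]
width: 36.7
gripper_force: 60.3
```

```bash
python3 - <<'E'
from h import *
s=read_state(); print(s['eef_pos'],s['tool_rot'],s['qpos'])
E
```

```text
[ 555.86438948 -218.23960475  189.69096294] [ 3.14101282e+00  3.44705463e-04 -1.00926537e+00] [-0.28508484  0.90814613  1.17512822  1.73210067 -0.91541915  1.16092777
 -1.41202835]
```

Request:
play_rows(
  deltas=[0,0,40,0,0,0,0,0,0,80,0,0,0,0,0,0,110,0,0,0,0,0,0,122,0,0,0,0,0,0,129,0,0,0,0,0,0,132,0,0,0,0,0,0,132,0,0,0,0,0,0,132,0,0,0,0.58,0,0,132,0,0,0,0.58,0,0,80,0,0,0,0.58],
)

```text
clock: 27.05
eef_pos: [554.2, -216.7, 107.2]
tool_rot: [3.138, 0.006, -1.011]
force: [0.9, -0.4, 1.0]
width: 49.5
gripper_force: 0.0
```

```bash
python3 - <<'E'
from h import *
from mv import *
s=read_state(); print(s['eef_pos'],s['tool_rot'],s['qpos'])
plan([(556,-218.5,190,-1.011),(501,-8,170,-.425)],[556,-218.5,109,-1.011])
E
```

```text
[ 554.18489771 -216.67576834  107.23902731] [ 3.13780794  0.00617195 -1.01068321] [-0.22626586  0.96417102  1.0172305   1.79377377 -0.98232447  0.99696279
 -1.37269987]
[0.0, 0.0, -81.0, 0, 0, -0.0]
[-207.6, -65.2, -61.0, 0, 0, -0.586]
```

Request:
play_rows(
  deltas=[0,0,-60,0,0,0,0.65,0,0,-81,0,0,0,0.65,-60,-20,-81,0,0,-0.18,0.65,-120,-40,-81,0,0,-0.36,0.65,-170,-55,-70,0,0,-0.54,0.65,-207.6,-65,-61,0,0,-0.586,0.65,-207.6,-65,-61,0,0,-0.586,0.65,-207.6,-65,-61,0,0,-0.586,0.65],
)

```text
clock: 28.05
eef_pos: [501.1, -8.7, 170.9]
tool_rot: [3.141, -0.001, -0.426]
force: [0.4, -0.0, 0.4]
width: 55.6
gripper_force: 0.0
```

```bash
python3 - <<'E'
import h; h.THR=62
from look import *
G[1]=(501,-8)
im,ci=look('w9.png',[1,0])
print(proj(ci,[[501,-8,77]]))
E
```

```text
[501.1  -8.7 170.9] -0.4255266014058643 28.05 -1.17855024623977
1 (array([502.4, -10.4]), 30.7, [(np.int32(353), -0.413, 26.7)])
0 (array([461.6,  17.8]), 29.5, [(np.int32(378), -0.45, 26.5), (np.int32(49), 1.617, 31.5), (np.int32(20), 1.517, 26.6)])
[[324.8 246. ]]
```

Request:
play_rows(
  deltas=[0.7,0,50,0,0,0,0.65,0.7,0,90,0,0,0,0.65,0.7,0,120,0,0,0,0.65,0.7,0,129.5,0,0,0,0.65,0.7,0,129.5,0,0,0,0.65,0.7,0,129.5,0,0,0,0,0.7,0,129.5,0,0,0,0,0.7,0,129.5,0,0,0,0,0.7,0,90,0,0,0,0,0.7,0,30,0,0,0,0],
)

```text
clock: 29.35
eef_pos: [500.2, -7.5, 140.9]
tool_rot: [3.14, 0.004, -0.425]
force: [2.1, 0.8, -0.7]
width: 36.8
gripper_force: 60.2
```

```bash
python3 - <<'E'
from mv import *
plan([(498.4,-254.5,190,2.131)],[501.7,-8.7,141,-.425])
E
```

```text
[98.3, 225.3, -49.0, 0, 0, -2.556]
```

Request:
play_rows(
  deltas=[0,0,-49,0,0,-0.18,0,10,40,-49,0,0,-0.36,0,30,80,-49,0,0,-0.54,0,50,120,-49,0,0,-0.72,0,70,160,-49,0,0,-0.9,0,90,200,-49,0,0,-1.08,0,98.3,225.3,-49,0,0,-1.26,0,98.3,225.3,-49,0,0,-1.44,0,98.3,225.3,-49,0,0,-1.62,0,98.3,225.3,-49,0,0,-1.8,0],
)

```text
clock: 30.6
eef_pos: [497.8, -253.7, 189.7]
tool_rot: [-3.141, -0.001, 1.381]
force: [-0.2, -0.3, -0.9]
width: 36.6
gripper_force: 60.1
```

Request:
play_rows(
  deltas=[0,0,0,0,0,-0.18,0,0,0,0,0,0,-0.36,0,0,0,0,0,0,-0.54,0,0,0,0,0,0,-0.72,0,0,0,0,0,0,-0.756,0,0,0,0,0,0,-0.756,0],
)

```text
clock: 31.35
eef_pos: [497.9, -254.1, 189.8]
tool_rot: [-3.141, -0.001, 2.128]
force: [-0.7, 0.8, -0.5]
width: 36.7
gripper_force: 60.1
```

```bash
python3 - <<'E'
from h import *
from mv import *
s=read_state(); print(s['eef_pos'],s['tool_rot'],s['qpos'])
e=s['eef_pos'];plan([(498.4,-254.5,190,2.131),(498.4,-254.5,58,2.131)],[*e,s['tool_rot'][2]])
E
```

```text
[ 497.89182725 -254.05036258  189.82724935] [-3.14144238e+00 -5.46663988e-04  2.12840285e+00] [ 0.28521784  0.55735652  0.20716437  1.82394251 -0.15608903  0.77661097
  1.13118043]
[-0.7, 0.2, -0.2, 0, 0, np.float64(-0.003)]
[-0.7, 0.2, 131.8, 0, 0, np.float64(-0.003)]
```

Request:
play_rows(
  deltas=[-0.4,0.2,40,0,0,0,0,-0.4,0.2,80,0,0,0,0,-0.4,0.2,110,0,0,0,0,-0.4,0.2,122,0,0,0,0,-0.4,0.2,129,0,0,0,0,-0.4,0.2,132,0,0,0,0,-0.4,0.2,132,0,0,0,0,-0.4,0.2,132,0,0,0,0.58,-0.4,0.2,132,0,0,0,0.58,-0.4,0.2,80,0,0,0,0.58],
)

```text
clock: 32.6
eef_pos: [496.2, -253.1, 107.5]
tool_rot: [-3.137, -0.006, 2.131]
force: [0.4, -0.7, 0.0]
width: 49.6
gripper_force: 0.0
```

```bash
python3 - <<'E'
from h import *
from mv import *
plan([(498.4,-254.5,190,2.131),(459.8,21,170,1.5)],[498.4,-254.5,109,2.131])
E
```

```text
[0.0, 0.0, -81.0, 0, 0, -0.0]
[253.9, 113.7, -61.0, 0, 0, 0.631]
```

Request:
play_rows(
  deltas=[0,0,-60,0,0,0,0.65,0,0,-81,0,0,0,0.65,55,25,-81,0,0,0.16,0.65,110,50,-81,0,0,0.32,0.65,165,75,-81,0,0,0.48,0.65,220,99,-70,0,0,0.631,0.65,254,113.7,-61,0,0,0.631,0.65,254,113.7,-61,0,0,0.631,0.65,254,113.7,-61,0,0,0.631,0.65],
)

```text
clock: 33.72
eef_pos: [460.4, 20.4, 171.2]
tool_rot: [3.141, 0.0, 1.499]
force: [0.5, -0.4, -0.8]
width: 55.5
gripper_force: 0.0
```

```bash
python3 - <<'E'
import h; h.THR=62
from look import *
im,ci=look('w10.png',[0])
print(proj(ci,[[459.8,21,77]]))
E
```

```text
[460.4  20.4 171.2] 1.4993889405349294 33.725 0.16257061292024855
0 (array([456.9,  24. ]), 30.6, [(np.int32(228), 1.417, 25.1)])
[[324.4 246. ]]
```

Request:
play_rows(
  deltas=[1.5,-1.5,50,0,0,0.01,0.65,1.5,-1.5,90,0,0,0.01,0.65,1.5,-1.5,120,0,0,0.01,0.65,1.5,-1.5,129.5,0,0,0.01,0.65,1.5,-1.5,129.5,0,0,0.01,0.65,1.5,-1.5,129.5,0,0,0.01,0,1.5,-1.5,129.5,0,0,0.01,0,1.5,-1.5,129.5,0,0,0.01,0,1.5,-1.5,90,0,0,0.01,0,1.5,-1.5,30,0,0,0.01,0],
)

```text
clock: 35.02
eef_pos: [457.5, 22.9, 141.4]
tool_rot: [-3.139, 0.0, 1.49]
force: [2.1, 0.6, -2.0]
width: 37.0
gripper_force: 60.2
```

```bash
python3 - <<'E'
from mv import *
plan([(440.8,-290.6,190,2.131)],[459,22,141.3,1.49])
E
```

```text
[-313.0, 7.1, -48.7, 0, 0, -0.641]
```

Request:
play_rows(
  deltas=[0,0,-49,0,0,0,0,-50,1,-49,0,0,-0.1,0,-105,2,-49,0,0,-0.2,0,-160,3,-49,0,0,-0.3,0,-215,5,-49,0,0,-0.4,0,-270,6,-49,0,0,-0.5,0,-313,7,-49,0,0,-0.641,0,-313,7,-49,0,0,-0.641,0,-313,7,-49,0,0,-0.641,0],
)

```text
clock: 36.15
eef_pos: [440.0, -288.9, 189.9]
tool_rot: [3.141, -0.001, 2.13]
force: [-0.3, 0.6, -1.6]
width: 37.1
gripper_force: 60.4
```

```bash
python3 - <<'E'
from h import *
from mv import *
s=read_state(); print(s['eef_pos'],s['tool_rot'],s['qpos'])
e=s['eef_pos'];plan([(440.8,-290.6,190,2.131),(440.8,-290.6,58,2.131)],[*e,s['tool_rot'][2]])
E
```

```text
[ 439.97717706 -288.86245936  189.91638098] [ 3.14119752e+00 -1.06910219e-03  2.13020411e+00] [ 0.36512862  0.51805116  0.23957756  1.91084986 -0.17760275  0.73375068
  1.26626952]
[-1.9, -0.2, -0.1, 0, 0, np.float64(-0.001)]
[-1.9, -0.2, 131.9, 0, 0, np.float64(-0.001)]
```

Request:
play_rows(
  deltas=[-1.4,0,40,0,0,0,0,-1.4,0,80,0,0,0,0,-1.4,0,110,0,0,0,0,-1.4,0,122,0,0,0,0,-1.4,0,129,0,0,0,0,-1.4,0,132,0,0,0,0,-1.4,0,132,0,0,0,0,-1.4,0,132,0,0,0,0.58,-1.4,0,132,0,0,0,0.58,-1.4,0,80,0,0,0,0.58],
)

```text
clock: 37.4
eef_pos: [438.9, -289.5, 107.7]
tool_rot: [-3.138, -0.007, 2.131]
force: [0.2, -1.2, -0.1]
width: 49.4
gripper_force: 0.0
```

```bash
python3 - <<'E'
from h import *
from mv import *
plan([(440.8,-290.6,190,2.131),(532,-222,350,2.131)],[440.8,-290.6,109.5,2.131])
E
```

```text
[0.0, 0.0, -80.5, 0, 0, -0.0]
[9.7, 113.7, -240.5, 0, 0, -0.0]
```

Request:
play_rows(
  deltas=[0,0,-60,0,0,0,0.58,0,0,-110,0,0,0,0.58,-20,60,-170,0,0,0,0.58,-20,114,-220,0,0,0,0.58,-20,114,-240,0,0,0,0.58,-20,114,-240,0,0,0,0.58,-20,114,-240,0,0,0,0.58],
)

```text
clock: 38.28
eef_pos: [547.1, -247.6, 349.2]
tool_rot: [-3.14, -0.001, 2.13]
force: [-0.2, 0.6, -0.2]
width: 49.6
gripper_force: 0.0
```

```bash
python3 - <<'E'
from h import *
s=read_state(); print(s['eef_pos'],s['tool_rot'],s['clock'])
im,ci=shot('wrist','w11.png')
u=proj(ci,[[613,-182,60],[441,-290,60]]).astype(int); print(u)
y=u[:,1].mean(); x0=int(u[:,0].min()-60); x1=int(u[:,0].max()+60)
a=im[int(y)-70:int(y)+60,x0:x1]; f=780/a.shape[1]; print(x0,int(y)-70,f)
cv2.imwrite('pics/e.png',cv2.resize(a,None,fx=f,fy=f,interpolation=cv2.INTER_CUBIC)[:,:,::-1])
E
```

```text
[ 547.08969464 -247.55810262  349.19992893] [-3.14030556e+00 -9.69259449e-04  2.13021925e+00] 38.275
[[410 171]
 [219 171]]
159 101 2.508038585209003
```

View pics/e.png

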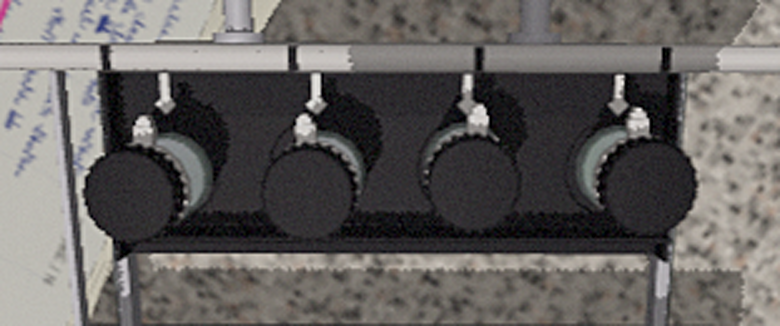

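All four cells stand upright in their seats with their pointers towards the marks. Next, their angles.

```bash
python3 - <<'E'
from h import *
np.set_printoptions(precision=1,suppress=True)
im,ci=load('w11.png'); f=2.508
g=lambda p:(p[0]/f+159-.3,p[1]/f+101-.3)
yc=.56
S=[(440.8,-290.6),(498.4,-254.5),(556,-218.3),(613.6,-182.2)]
for c,t,ss in zip([(131,195),(308,193),(473,190),(651,187)],[(144,116),(303,114),(480,104),(638,108)],S):
    C=plane(ci,g(c),94)[:2]; T=plane(ci,g(t),73)[:2]; d=T-C; d2=T-np.array(ss)
    w=lambda d:np.degrees(np.arctan2(d[1],d[0])-(yc+np.pi/2))
    print(C,C-ss,T,np.hypot(*d),w(d),w(d2))
E
```

```text
[ 442.3 -291.4] [ 1.5 -0.8] [ 428.7 -266.1] 28.716713907069437 -3.9079985298200643 -5.814205522127216
[ 500.5 -254. ] [2.1 0.5] [ 482.5 -231.5] 28.844062243952457 6.51137114108684 2.5141207352102293
[ 554.5 -218.8] [-1.5 -0.5] [ 540.7 -190.4] 31.57370977431896 -6.134539764052498 -3.3283244176853617
[ 612.7 -180.9] [-0.9  1.3] [ 595.2 -158. ] 28.770455087204926 5.14586936064298 5.136400981182901
```

```bash
python3 - <<'E'
from mv import *
plan([(530,-237,225,2.13)],[547.1,-247.6,349.5,2.13])
E
```

```text
[18.1, -8.9, 124.5, 0, 0, -0.0]
```

Request:
play_rows(
  deltas=[18,-9,60,0,0,0,0.58,18,-9,110,0,0,0,0.58,18,-9,124,0,0,0,0.58,18,-9,124,0,0,0,0.58,18,-9,124,0,0,0,0.58],
)

```text
clock: 38.95
eef_pos: [532.1, -237.9, 227.6]
tool_rot: [3.14, 0.003, 2.13]
force: [-0.7, 0.4, 1.3]
width: 49.1
gripper_force: 0.0
```

```bash
python3 - <<'E'
from h import *
s=read_state(); print(s['eef_pos'],s['tool_rot'],s['clock'])
im,ci=shot('wrist','w12.png')
S=[(440.8,-290.6),(498.4,-254.5),(556,-218.3),(613.6,-182.2)]
out=[]
for i,ss in enumerate(S):
    u=np.round(proj(ci,[[*ss,85]])[0]).astype(int); x0,y0=u[0]-45,u[1]-45
    a=im[y0:y0+68,x0:x0+90].astype(float); a=255*np.clip(a/255,0,1)**.5
    b=cv2.resize(a.astype(np.uint8),None,fx=400/90,fy=400/90,interpolation=cv2.INTER_CUBIC)
    print(i,x0,y0); 
    g=cv2.medianBlur(cv2.cvtColor(b,cv2.COLOR_RGB2GRAY),7)
    hc=cv2.HoughCircles(g[:,:],cv2.HOUGH_GRADIENT,1,60,param1=50,param2=14,minRadius=112,maxRadius=138)
    if hc is not None: print(hc[0][:3])
    out.append(b[:300])
cv2.imwrite('pics/f.png',np.vstack([np.hstack(out[:2]),np.hstack(out[2:])])[:,:,::-1])
E
```

```text
[ 532.10883294 -237.92873434  227.64394785] [3.13976676e+00 2.86073856e-03 2.13023124e+00] 38.95
0 134 176
[[181.5 220.5 116.5]
 [272.5 169.5 120.9]
 [291.5 111.5 116.5]]
1 228 176
[[204.5 227.5 115.4]
 [237.5 120.5 115.9]]
2 322 176
[[195.5 192.5 117.6]
 [182.5 129.5 124.2]]
3 416 176
[[202.5 190.5 116.5]
 [131.5 143.5 137.4]]
```

View pics/f.png

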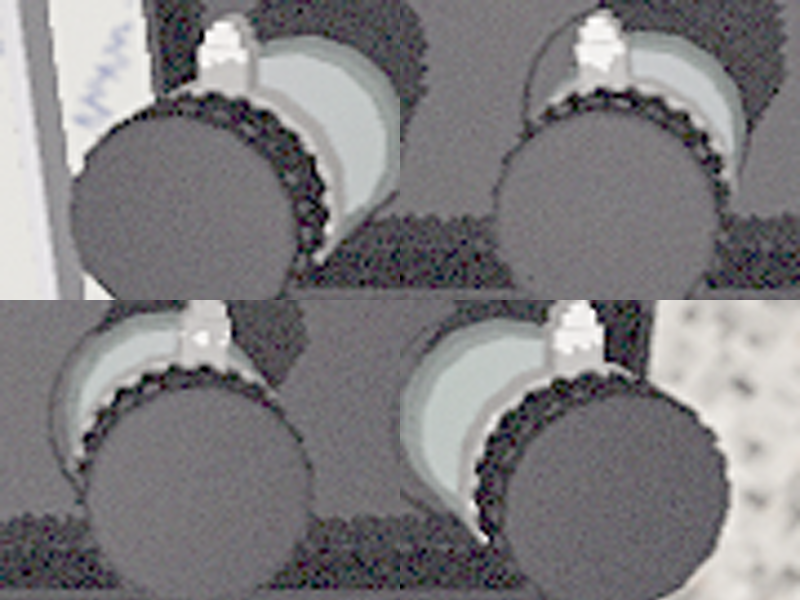

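The enlarged view shows the cap tops and noses clearly: noses at columns 229, 201, 205 and 177 in their tiles, cap centres at 185, 206, 198 and 217.

```bash
python3 - <<'E'
from h import *
np.set_printoptions(precision=1,suppress=True)
im,ci=load('w12.png'); k=400/90
X=[134,228,322,416]
S=[(440.8,-290.6),(498.4,-254.5),(556,-218.3),(613.6,-182.2)]
for x0,c,t,ss in zip(X,[(185,222),(207,226),(199,199),(217,196)],[(229,45),(201,42),(205,25),(177,32)],S):
    f=lambda p:(x0+(p[0]+.5)/k-.5,176+(p[1]+.5)/k-.5)
    C=plane(ci,f(c),94)[:2]; e=plane(ci,f((c[0]+113,c[1])),94)[:2]; w=[]
    for z in (73,):
        T=plane(ci,f(t),z)[:2]; d=T-C; w.append((np.hypot(*d),np.degrees(np.arctan2(d[1],d[0])-(.56+np.pi/2))))
    print(C,C-ss,np.hypot(*(e-C)),w)
E
```

```text
[ 441.7 -291.3] [ 0.9 -0.7] 17.836464245405967 [(np.float64(24.720933348850533), np.float64(-6.063816758180782))]
[ 500.9 -255. ] [ 2.5 -0.5] 17.904976948505315 [(np.float64(25.89308805458403), np.float64(5.530891971859396))]
[ 553.5 -216.9] [-2.5  1.4] 17.834436793104622 [(np.float64(24.29735636243698), np.float64(-5.521742583051427))]
[ 611.5 -180. ] [-2.1  2.2] 17.79788406180532 [(np.float64(22.625558792280536), np.float64(5.0233802038487205))]
```

Angles are off by about ±5.5°, confirmed in two views. I'll correct each cell by a small twist in its seat.

```bash
python3 - <<'E'
from mv import *
S=[(440.8,-290.6),(498.4,-254.5),(556,-218.5),(613.6,-182.4)]
y=2.131
print(1);plan([(*S[1],150,y+.096),(*S[1],58,y+.096),(*S[1],58,y)],[530,-237,225.2,2.13])
print(2);plan([(*S[1],58,y),(*S[1],140,y),(*S[2],140,y-.096),(*S[2],58,y-.096)])
print(3);plan([(*S[2],58,y),(*S[2],140,y),(*S[3],140,y+.088),(*S[3],58,y+.088)])
print(4);plan([(*S[3],58,y),(*S[3],170,y),(*S[0],170,y-.096)])
print(5);plan([(*S[0],58,y-.096),(*S[0],58,y),(*S[0],140,y)])
print(6);plan([(530,-237,225,2.13)])
E
```

```text
1
[1.9, -36.1, 75.2, 0, 0, -0.097]
[1.9, -36.1, 167.2, 0, 0, -0.097]
[1.9, -36.1, 167.2, 0, 0, -0.001]
2
[0.0, 0.0, 0.0, 0, 0, -0.0]
[0.0, 0.0, -82.0, 0, 0, -0.0]
[-0.1, 68.0, -82.0, 0, 0, 0.096]
[-0.1, 68.0, 0.0, 0, 0, 0.096]
3
[0.0, -0.0, 0.0, 0, 0, -0.096]
[0.0, -0.0, -82.0, 0, 0, -0.096]
[6.5, 67.6, -82.0, 0, 0, -0.184]
[6.5, 67.6, 0.0, 0, 0, -0.184]
4
[0.0, 0.0, 0.0, 0, 0, 0.088]
[0.0, 0.0, -112.0, 0, 0, 0.088]
[18.1, -203.1, -112.0, 0, 0, 0.184]
5
[-0.0, 0.0, 112.0, 0, 0, -0.0]
[-0.0, 0.0, 112.0, 0, 0, -0.096]
[-0.0, 0.0, 30.0, 0, 0, -0.096]
6
[-2.0, 104.1, -85.0, 0, 0, 0.001]
```

Request:
play_rows(
  deltas=[1.9,-36,40,0,0,-0.097,0.55,1.9,-36,75,0,0,-0.097,0.55,1.9,-36,75,0,0,-0.097,0.55,1.9,-36,120,0,0,-0.097,0.55,1.9,-36,155,0,0,-0.097,0.55,1.9,-36,167,0,0,-0.097,0.55,1.9,-36,167,0,0,-0.097,0,1.9,-36,167,0,0,-0.097,0,1.9,-36,167,0,0,-0.001,0,1.9,-36,167,0,0,-0.001,0],
)

```text
clock: 40.25
eef_pos: [500.4, -254.8, 60.2]
tool_rot: [3.14, 0.002, 2.133]
force: [0.9, -1.0, 0.2]
width: 37.0
gripper_force: 60.0
```

Request:
play_rows(
  deltas=[0,0,0,0,0,0,0.55,0,0,0,0,0,0,0.55,0,0,-40,0,0,0,0.55,0,0,-82,0,0,0,0.55,0,40,-82,0,0,0.096,0.55,0,68,-82,0,0,0.096,0.55,0,68,-82,0,0,0.096,0.55,0,68,-40,0,0,0.096,0.55,0,68,0,0,0,0.096,0.55,0,68,0,0,0,0.096,0.55],
)

```text
clock: 41.5
eef_pos: [553.6, -218.1, 56.4]
tool_rot: [-3.136, -0.005, 2.035]
force: [0.4, -0.3, 0.7]
width: 47.0
gripper_force: 0.0
```

Request:
play_rows(
  deltas=[0,0,0,0,0,0,0,0,0,0,0,0,0,0,0,0,0,0,0,-0.096,0,0,0,0,0,0,-0.096,0,0,0,0,0,0,-0.096,0.55,0,0,0,0,0,-0.096,0.55,0,0,-40,0,0,-0.096,0.55,0,0,-82,0,0,-0.096,0.55,6.5,67.6,-82,0,0,-0.184,0.55,6.5,67.6,-82,0,0,-0.184,0.55],
)

```text
clock: 42.75
eef_pos: [619.1, -177.2, 141.6]
tool_rot: [3.136, 0.001, 2.226]
force: [-0.6, 0.3, -0.5]
width: 46.7
gripper_force: 0.0
```

Request:
play_rows(
  deltas=[0,0,0,0,0,0,0.55,0,0,40,0,0,0,0.55,0,0,82,0,0,0,0.55,0,0,82,0,0,0,0.55,0,0,82,0,0,0,0,0,0,82,0,0,0,0,0,0,82,0,0,0.088,0,0,0,82,0,0,0.088,0,0,0,82,0,0,0.088,0.55,0,0,82,0,0,0.088,0.55],
)

```text
clock: 44.0
eef_pos: [615.6, -181.9, 59.6]
tool_rot: [3.14, 0.001, 2.133]
force: [-0.8, 1.4, -0.1]
width: 46.9
gripper_force: 0.0
```

```bash
python3 - <<'E'
from h import *
s=read_state(); print(s['eef_pos'],s['tool_rot'],s['clock'],s['width'],s['force'])
E
```

```text
[ 615.62263217 -181.94316503   59.58613474] [3.13969628e+00 1.25232269e-03 2.13286801e+00] 44.0 46.873770425514444 [-0.83367651  1.42963184 -0.06579251]
```

Request:
play_rows(
  deltas=[0,0,-50,0,0,0,0.55,0,0,-110,0,0,0,0.55,0,-60,-110,0,0,0.096,0.55,0,-120,-110,0,0,0.096,0.55,0,-180,-110,0,0,0.096,0.55,0,-204.5,-110,0,0,0.096,0.55,0,-204.5,-110,0,0,0.096,0.55,0,-204.5,-60,0,0,0.096,0.55,0,-204.5,-20,0,0,0.096,0.55,0,-204.5,0,0,0,0.096,0.55],
)

```text
clock: 45.25
eef_pos: [442.7, -289.0, 56.8]
tool_rot: [3.141, -0.002, 2.039]
force: [0.5, -0.8, -0.1]
width: 47.0
gripper_force: 0.0
```

Request:
play_rows(
  deltas=[0,0,0,0,0,0,0.55,0,0,0,0,0,0,0,0,0,0,0,0,0,0,0,0,0,0,0,-0.096,0,0,0,0,0,0,-0.096,0,0,0,0,0,0,-0.096,0.55,0,0,0,0,0,-0.096,0.55,0,0,-50,0,0,-0.096,0.55,0,50,-110,0,0,-0.096,0.55,0,100,-167,0,0,-0.096,0.55],
)

```text
clock: 46.5
eef_pos: [514.2, -254.5, 205.9]
tool_rot: [3.142, 0.0, 2.13]
force: [1.8, -0.4, -0.1]
width: 47.2
gripper_force: 0.0
```

Request:
play_rows(
  deltas=[0,4,0,0,0,0,0.55,0,4,0,0,0,0,0.55,0,4,0,0,0,0,0.55],
)

```text
clock: 46.88
eef_pos: [515.1, -252.9, 202.7]
tool_rot: [-3.139, -0.002, 2.13]
force: [-0.3, -0.3, 0.1]
width: 46.7
gripper_force: 0.0
```

```bash
python3 - <<'E'
from h import *
np.set_printoptions(precision=1,suppress=True)
s=read_state(); print(s['eef_pos'],s['tool_rot'],s['clock'])
im,ci=shot('wrist','w13.png')
def an(im,ci,tag):
  n,l,st,ce=cv2.connectedComponentsWithStats((im.min(2)>105).astype(np.uint8))
  S=[(441.2,-290.6),(499,-254.7),(555.2,-217.9),(613,-181.5)]
  g=cv2.medianBlur(cv2.cvtColor(im,cv2.COLOR_RGB2GRAY),3)
  g=(255*(g/255.)**.5).astype(np.uint8)
  for i,ss in enumerate(S):
    u=np.round(proj(ci,[[*ss,94]])[0]).astype(int)
    a=cv2.medianBlur(cv2.resize(g[u[1]-34:u[1]+30,u[0]-40:u[0]+40],None,fx=4,fy=4,interpolation=cv2.INTER_CUBIC),7)
    pm=np.hypot(*(proj(ci,[[ss[0]+18,ss[1],94]])[0]-proj(ci,[[*ss,94]])[0]))*4
    hc=cv2.HoughCircles(a,cv2.HOUGH_GRADIENT,1.5,8,param1=40,param2=8,minRadius=int(pm*.96),maxRadius=int(pm*1.04))
    c=np.array(ss)
    if hc is not None:
        q=[plane(ci,(u[0]-40+(h[0]+.5)/4-.5,u[1]-34+(h[1]+.5)/4-.5),94)[:2] for h in hc[0]]
        q=[x for x in q if np.hypot(*(x-ss))<5]; c=q[0] if q else c
    # nose: small white comp around r 22-30
    best=[]
    for k in range(1,n):
        if 12<st[k,4]<900:
            p=plane(ci,ce[k],73)[:2]-c; r=np.hypot(*p); w=np.degrees(np.arctan2(p[1],p[0])-.56-np.pi/2)
            if 17<r<32 and abs(w)<40: best.append((int(st[k,4]),round(r,1),round(w,1),ce[k]))
    print(tag,i,c,c-ss,best)
an(*load('w12.png'),'before'); an(im,ci,'after')
E
```

```text
[ 515.1 -252.9  202.7] [-3.1 -0.   2.1] 46.875
before 0 [ 443.  -288.5] [1.8 2.1] []
before 1 [ 500.1 -252. ] [1.1 2.7] [(431, np.float64(17.5), np.float64(-14.3), array([283.6, 192.9]))]
before 2 [ 553.6 -216.5] [-1.6  1.4] [(389, np.float64(20.1), np.float64(14.6), array([357.9, 187.2]))]
before 3 [ 612.  -182.2] [-1.  -0.7] []
after 0 [ 440.5 -289.2] [-0.7  1.4] []
after 1 [ 497.6 -252.3] [-1.4  2.4] [(385, np.float64(17.7), np.float64(-13.0), array([309.7, 193.3]))]
after 2 [ 553.8 -216.3] [-1.4  1.6] [(597, np.float64(18.4), np.float64(27.6), array([389.8, 193.7]))]
after 3 [ 613.1 -183. ] [ 0.1 -1.5] []
```

```bash
python3 - <<'E'
from h import *
np.set_printoptions(precision=1,suppress=True)
B=dict(zip(range(4),[(441.7,-291.3),(500.9,-255),(553.5,-216.9),(611.5,-180)]))
A=dict(zip(range(4),[(440.5,-290.2),(499,-253.8),(554.3,-217.4),(612.8,-182)]))
for tag,fn,Cs in(('before','w12.png',B),('after','w13.png',A)):
  im,ci=load(fn); m=im.min(2)
  for i,c in Cs.items():
    c=np.array(c); xh=np.array([-.531,.847]); u=proj(ci,[[*(c+25*xh),73]])[0]
    x0,y0=int(u[0])-14,int(u[1])-14; w=cv2.GaussianBlur(m,(3,3),0)[y0:y0+28,x0:x0+28]
    n,l,st,ce=cv2.connectedComponentsWithStats((w>165).astype(np.uint8))
    for k in range(1,n):
        if st[k,4]<25: continue
        p=plane(ci,ce[k]+[x0,y0],73)[:2]; d=p-c
        print(tag,i,st[k,4],ce[k]+[x0,y0],p,'r',np.hypot(*d),'ang',np.degrees(np.arctan2(d[1],d[0])-.56-np.pi/2),'lat mm',d@np.array([.847,.531]))
E
```

```text
before 0 73 [183.4 186.2] [ 429.9 -270.1] r 24.207053431926703 ang -3.0128161132016213 lat mm 1.271367953787911
before 1 89 [272.4 185.9] [ 485.2 -235.2] r 25.255545369024023 ang 6.46088409768719 lat mm -2.841540002858648
before 3 85 [455.6 182.6] [ 597.8 -161.8] r 22.74725774988432 ang 4.800648686065287 lat mm -1.9036025981136873
after 0 83 [202.2 186.5] [ 428.  -270.2] r 23.627899204546413 ang -0.07249224867225501 lat mm 0.029359644801637996
after 3 103 [505.9 184.4] [ 600.3 -160.5] r 24.827665143855377 ang -1.8714250188627979 lat mm 0.8099826797248286
```

```bash
python3 - <<'E'
from h import *
np.set_printoptions(precision=1,suppress=True)
im,ci=load('w13.png'); m=im.min(2)
A=[(440.5,-290.2),(499,-253.8),(554.3,-217.4),(612.8,-182)]
for i in(1,2):
    c=np.array(A[i]); u=proj(ci,[[*(c+25*np.array([-.531,.847])),73]])[0]; x0,y0=int(u[0])-14,int(u[1])-14
    print(i,x0,y0); print(m[y0:y0+26:2,x0:x0+28:2])
# cap edges: row profile through cap centre, gamma-free
g=cv2.GaussianBlur(im.max(2),(1,5),0).astype(int)
for i in range(4):
    u=proj(ci,[[*A[i],94]])[0]; r=int(u[1]); x=int(u[0]); print(i,u,'L',x-36,g[r,x-36:x-20],'R',x+20,g[r,x+20:x+36])
E
```

```text
1 290 170
[[ 41  49  50  51  46 197 151 149 156 155 153   9  28  23]
 [ 43  56  48  47  48  17 132 160 155 151  20   2  24  29]
 [ 43  46  49  52  44  23   7 104 153  24  33  19  11  23]
 [ 55  51  48  55  18  28  22  18  43  22  22  27  19  27]
 [ 63  54  63  56  24  10  41  90  77  15  20  15  20  34]
 [ 63  43  41  21  19  12 140 158 133  31  18  24  26  18]
 [ 32  59  32  13  14 116 150 156 156 108  12  20  17  21]
 [ 62  49  26  27  20 130 157 154 160 116  33  12  22  22]
 [ 61  34  24  18 110 150 151 148 147 150  98  82  71  41]
 [ 55  73  14  30 120 159 157 156 156 156 101  93  78  82]
 [ 60  17  40  80 109 157 156 149 155 154 122 144 108  95]
 [ 52  56  75  86 154 155 153 154 148 154 126 155 161 157]
 [ 71  71  95 162 156 156 151 154 151 153 126 159 154 158]]
2 388 168
[[126 159 155 138   0  13  29  18  15  23  28  33  15  32]
 [160 149 149 156 146  25  22  24  25  19  25  16  26  20]
 [135 153 151 152  33  20  24  18  22  28  18  24  19  21]
 [ 26 152 154  24  21  24  21  81  95  27  15  21  18  20]
 [ 16  45  37  31  21  27  67 101 165 162  52  16  21  28]
 [ 24  14   4  11
[... 299 characters left out ...]
  94 151 152 155 152 156 132  18  23]
 [151 154 152 156 155  98 152 151 153 152 155 144  31  25]
 [151 149 119 112 117 117 154 155  99 111 163 132 125  70]]
0 [195.9 228.5] L 159 [209 217 177  90  84  89  92  92  83  56  44  48  50  52  50  52] R 215 [64 61 61 62 63 63 56 44 25 21 38 37 20 16 11 93]
1 [303.3 228.9] L 267 [58 61 51 47 54 34 45 56 39 50 61 63 60 59 60 59] R 323 [60 59 59 60 56 53 41 31 49 53 38 45 57 60 58 53]
2 [406.6 226.7] L 370 [49 41 35 30 40 64 84 75 30 30 34 48 55 59 57 58] R 426 [46 47 50 48 49 45 49 46 42 40 45 47 48 49 50 46]
3 [513.4 228.3] L 477 [20 21 21 29 19 22 37 29 16 32 54 57 47 47 46 50] R 533 [ 43  37  40  42  43  39  43  40  24 134 137 113 108 124 145 160]
```

```bash
python3 - <<'E'
from h import *
im,ci=load('w13.png')
N=[(202.2,186.5),(304.2,185),(404.9,184),(505.9,184.4)]
for i,(cx,n) in enumerate(zip([195,302.4,407,513.8],N)):
    for z in(73,):
        C=plane(ci,(cx,228.3),94)[:2]; P=plane(ci,n,z)[:2]; d=P-C
        y=np.array([.847,.531]); x=np.array([-.531,.847]); print(i,C,d@y,d@x,np.degrees(np.arctan2(-d@y,d@x)), 'noseY',P@y,'capY',C@y)
E
```

```text
0 [ 439.9339533  -290.36325339] 0.5844968063001732 23.46221312368399 -1.4270723102941958 noseY 219.02566770100813 capY 218.44117089470797
1 [ 498.31670582 -253.74807375] 0.4558975830090358 24.47598624285022 -1.0670862027818684 noseY 287.7899202502642 capY 287.3340226672551
2 [ 555.14683813 -218.11644677] 1.1155145091659877 25.125666507131122 -2.542114792929837 noseY 355.50505317358244 capY 354.3895386644164
3 [ 612.97906924 -181.86646015] 0.615505267247493 24.806861844993925 -1.4213252795048854 noseY 423.23768657583724 capY 422.62218130858975
```

All cells are within about 2.5° of their marks. Now the release key.

```bash
python3 - <<'E'
from mv import *
plan([(466,-393.5,200,2.13),(466,-393.5,150,2.13),(466,-393.5,128,2.13)],[514.5,-253.2,203,2.13])
E
```

```text
[-93.2, -115.5, 3.0, 0, 0, -0.0]
[-93.2, -115.5, 53.0, 0, 0, -0.0]
[-93.2, -115.5, 75.0, 0, 0, -0.0]
```

Request:
play_rows(
  deltas=[-38,-47,3,0,0,0,0,-75,-93,3,0,0,0,0,-93,-115.5,3,0,0,0,0,-93,-115.5,30,0,0,0,0,-93,-115.5,53,0,0,0,0,-93,-115.5,53,0,0,0,0],
)

```text
clock: 47.68
eef_pos: [466.4, -392.0, 148.6]
tool_rot: [-3.139, -0.005, 2.13]
force: [-0.0, 0.6, -0.4]
width: -0.3
gripper_force: 0.0
```

```bash
python3 - <<'E'
from h import *
s=read_state(); print(s['eef_pos'],s['tool_rot'],s['width'],s['force'])
im,ci=shot('wrist','w14.png')
m=(cv2.GaussianBlur(im,(3,3),0).max(2)<75).astype(np.uint8)
u=proj(ci,[[466,-393.5,136]])[0]; print(u); x,y=u.astype(int)
c=sorted(cv2.findContours(m[y-45:y+45,x-60:x+60],0,1)[0],key=cv2.contourArea)[-3:]
for k in c: q=cv2.minEnclosingCircle(k); print(q,cv2.contourArea(k),plane(ci,(q[0][0]+x-60,q[0][1]+y-45),136))
E
```

```text
[ 466.40017764 -391.96399633  148.6174815 ] [-3.13941323 -0.00546354  2.12995925] -0.3159224470722129 [-0.03318073  0.64959426 -0.44559635]
[322.06447203 309.80521972]
((72.0, 57.0), 9.999999747378752e-05) 0.0 [ 473.05776281 -395.24881958  136.        ]
((63.5, 56.7068977355957), 57.437843322753906) 4208.5 [ 469.93021714 -397.04967237  136.        ]
```

Request:
play_rows(
  deltas=[0,0,8,0,0,0,0,0,0,14,0,0,0,0,0,0,18,0,0,0,0,0,0,21,0,0,0,0,0,0,21,0,0,0,0],
)

```text
clock: 48.35
eef_pos: [468.8, -392.5, 129.8]
tool_rot: [-3.142, -0.0, 2.132]
force: [-0.4, 0.2, -0.6]
width: 0.2
gripper_force: 0.0
```

```bash
python3 - <<'E'
from h import *
np.set_printoptions(precision=1,suppress=True)
s=read_state(); print(s['eef_pos'],s['width'],s['force'],s['torque'])
a,ci=load('scene0.png'); b,_=shot('scene','scene1.png')
bar=[[542.6+.847*t,-257.5+.531*t,98] for t in(-30,-15,0,15,30)]
out=[[x-.529*125,y+.849*125,z] for x,y,z in bar]
for n,P in(('in',bar),('out',out)):
    print(n,[b[int(v),int(u)].tolist() for u,v in proj(ci,P)],[a[int(v),int(u)].tolist() for u,v in proj(ci,P)])
print('tcp px',proj(ci,[s['eef_pos'],[466,-393.5,136]]))
# key in first scene view & side & w2
for fn,uv in(('scene0.png',(396,400)),('side0.png',(271,380)),('w2.png',(206,229))):
    im,c=load(fn); g=im[uv[1]-14:uv[1]+15,uv[0]-14:uv[0]+15].max(2); print(fn); print(g[::2,::2])
E
```

```text
[ 468.8 -392.5  129.8] 0.22888592270531574 [-0.4  0.2 -0.6] [ 0.  -0.1  0. ]
in [[107, 116, 110], [151, 163, 155], [164, 160, 155], [56, 54, 53], [89, 97, 92]] [[171, 169, 170], [170, 168, 170], [169, 166, 167], [173, 171, 173], [173, 171, 173]]
out [[187, 175, 160], [189, 184, 171], [146, 142, 131], [186, 180, 167], [167, 156, 142]] [[175, 164, 149], [178, 173, 161], [140, 136, 126], [177, 170, 158], [157, 146, 135]]
tcp px [[396.2 397.6]
 [395.7 397.1]]
scene0.png
[[ 91  93 147 121 186 196 195 195 196 195 194 195 194 195 194]
 [115 178 134 159 195 195 195 195 194 194 195 195 195 195 195]
 [151 198 129 171 197 196 197 197 195 195 195 195 194 195 194]
 [171 199 119 183 200 177 160 161 180 197 195 194 194 195 195]
 [185 167 148 191 158  75  26  29  69 153 198 194 195 194 194]
 [194 191 168 120  90  28  32  31  27  70 176 196 194 195 194]
 [200 124 147  81 108  31  30  31  27  53 112 197 195 194 193]
 [196 132 188  71 100  76  27  24  32  99  92 198 194 194 194]
 [193 160 196  94  57 102 101  96 103  97  99 198 194 194 194]
 [132 171 199 133  92  62  73  86  81  80 128 197 194 193 194]
[... 1525 characters left out ...]
1 170]
 [173  76  72  98  91  85  89 107 103  79  33  41  56  76 150]
 [152  78  98  64  32  30  32  33  80 107  61  31  38 103 136]
 [109  89  58  26  34  34  31  39  29  64 109  46  25 104 135]
 [130  95  22  41  31  42  30  36  32  33  89  78  30  94  60]
 [144  83  30  32  47  41  25  34  33  10  84  88  20 102  94]
 [162  88  30  35  26  38  34  35  40  28  81  92  14 106 135]
 [174 109  42  27  29  30  37  35  36  27  95  77  64  89 157]
 [173 158  86  47  36  37  36  24  35  59 101  70  99 103 176]
 [172 176 153  76  64  33  28  34  75 104  62  98 104 177 170]
 [172 173 173 176 112  77  90  92  86  79  77 146 174 173 170]
 [172 173 171 171 173 176 173 171 170 172 180 172 171 172 169]]
```

Request:
play_rows(
  deltas=[-1,-2,2,0,0,0,0,-1,-2,2,0,0,0,0,-1,-2,3,0,0,0,0,-1,-2,3,0,0,0,0],
)

```text
clock: 48.9
eef_pos: [468.3, -394.1, 128.1]
tool_rot: [3.14, 0.0, 2.132]
force: [0.4, 3.7, 8.3]
width: 0.4
gripper_force: 4.6
```

```bash
python3 - <<'E'
from h import *
np.set_printoptions(precision=2,suppress=True)
s=read_state(); print(s['eef_pos'],s['tool_rot'],s['width'],s['force'],s['torque'],s['clock'])
im,ci=shot('wrist','w15.png'); im2,c2=load('w14.png')
d=np.abs(im.astype(int)-im2).max(2)
print((d[:240]>40).mean(), (d[240:]>40).mean())
S=[(440.8,-290.6),(498.4,-254.5),(556,-218.5),(613.6,-182.4)]
print(proj(ci,[[*x,94] for x in S]),proj(ci,[[476.5,-151,98]]))
E
```

```text
[ 468.26 -394.1   128.07] [3.14 0.   2.13] 0.4115267496074065 [0.44 3.73 8.34] [ 0.86 -0.03 -0.02] 48.9
0.36796875 0.18541666666666667
[[405.39  47.93]
 [578.06  47.88]
 [752.11  47.59]
 [929.19  46.6 ]] [[ 769.24 -312.24]]
```

```bash
python3 - <<'E'
from h import *
np.set_printoptions(precision=1,suppress=True)
im,ci=load('w15.png'); im2,c2=load('w14.png')
for n,a,c in(('14',im2,c2),('15',im,ci)):
    for d in(0,60,125):
        P=[440.8+.531*d,-290.6-.847*d,94]; u=proj(c,[P])[0].astype(int); w=a[max(u[1]-8,0):u[1]+8,u[0]-8:u[0]+8]; print(n,d,u,w.mean((0,1)))
    print(cv2.resize(a.max(2),(40,30),interpolation=cv2.INTER_AREA)[:16,:])
E
```

```text
14 0 [396  62] [21.7 20.7 23.2]
14 60 [390 195] [88.3 84.6 80.4]
14 125 [384 315] [200.8 196.  192.7]
[[176 174 175 176 176 177 177 177 177 177 178 178 178 178 170 171 173 168
  168 176 128  43  26  67  72  25  25  25  24  24  58  32  42 105  34  33
   33  45  75  28]
 [176 175 176 176 177 178 178 178 179 179 178 179 179 179 169 179 166 172
  169 164 130  41  26  62  66  24  25  24  25  23  80  29  49  69  28  32
   33  69  44  22]
 [176 175 175 176 177 178 178 179 179 179 179 179 179 179 180 174 168 172
  178 177 131  42  24  26  26  25  23  24  24  22  29  38  21  22  28  31
   30  44  62  73]
 [175 176 158 175 177 179 179 179 179 180 179 180 180 179 179 177 174 167
  181 169 134  40  24  26  25  25  24  23  23  48  91  23  23  22  30  31
   49 122 117  79]
 [176 176 159 178 179 173 177 179 173 175 180 180 180 180 180 180 166 180
  174 170 133  47  24  26  25  24  24  23  31 112  85  17  23  22  30  32
   67 126 110  76]
 [177 173 171 178 179 162 168 180 168 170 179 180 181 181 181 181 176 181
  174 171 134  55  32  25  24  24  22  23  40 122  96  18  21  22  31  35
  105 128 119  
[... 3749 characters left out ...]
  35  38  36
   35 134 131 108]
 [178 181 196 195 195 195 196 197 197 190 174 197 197 197 197 197 198 191
  142  94 105  24  24  25  25  25  25  24  24  36  85  35  41  39  37  36
   32  37  51  92]
 [164 164 172 180 196 196 196 196 197 197 178 197 197 197 197 197 198 150
  109  82 105  21  22  25  25  25  22  21  21  21  21  26  29  38  37  31
   21  20  20  20]
 [164 147 162 160 176 185 197 197 196 197 197 197 197 197 197 197 193 115
  105  82 104  61  66  66  65  65  65  64  64  63  63  62  62  63  62  61
   61  61  60  60]
 [160 151 169 164 163 154 167 184 199 197 196 197 197 197 197 196 157 113
  107  98 108  99  95  95  95  94  94  94  94  93  93  93  93  92  92  92
   91  91  90  90]]
```

The picture data show the tray gliding home. I lift off and wait.

Request:
play_rows(
  deltas=[0,0,-30,0,0,0,0,0,0,-80,0,0,0,0,0,0,-140,0,0,0,0,0,0,-200,0,0,0,0,50,40,-230,0,0,0,0,70,80,-270,0,0,0,0,70,110,-270,0,0,0,0,70,110,-270,0,0,0,0,70,110,-270,0,0,0,0,70,110,-270,0,0,0,0],
)

```text
clock: 50.2
eef_pos: [522.3, -278.3, 396.6]
tool_rot: [-3.14, -0.0, 2.129]
force: [0.5, -0.1, -0.1]
width: -0.1
gripper_force: 0.0
```

Request:
play_rows(
  deltas=[0,0,0,0,0,0,0,0,0,0,0,0,0,0,0,0,0,0,0,0,0,0,0,0,0,0,0,0,0,0,0,0,0,0,0,0,0,0,0,0,0,0,0,0,0,0,0,0,0,0,0,0,0,0,0,0],
)

```text
clock: 51.2
eef_pos: [523.6, -276.8, 397.1]
tool_rot: [-3.142, -0.0, 2.132]
force: [0.7, 0.7, -0.2]
width: -0.2
gripper_force: 0.0
```

```bash
python3 - <<'E'
from h import *
np.set_printoptions(precision=1,suppress=True)
s=read_state(); print(s['eef_pos'],s['tool_rot'],s['clock'],s['force'])
im,ci=shot('wrist','w16.png'); im2,c2=load('w2.png')
# handle bar cross-profile, tray closed reference from w2
for n,a,c in(('w2',im2,c2),('now',im,ci)):
    for t in(-25,0,25):
        pr=[]
        for d in range(-24,25,3):
            u=proj(c,[[541.3+.847*t+.531*d,-257.5+.531*t-.847*d,98]])[0]; pr.append(int(a[int(round(u[1])),int(round(u[0]))].max()) if 0<=u[1]<480 and 0<=u[0]<640 else -1)
        print(n,t,pr)
b,cs=shot('scene','scene2.png'); a,_=load('scene0.png')
d=np.abs(a.astype(int)-b).max(2)
for nm,(x,y) in dict(amber=(268,203),beaker=(203,265),flask=(306,215),green=(284,232),yellow=(212,197),purple=(362,235),blue=(388,222),knobarea=(434,303),handle=(380,345)).items(): print(nm,d[y-12:y+12,x-12:x+12].mean())
E
```

```text
[ 523.6 -276.8  397.1] [-3.1 -0.   2.1] 51.2 [ 0.7  0.7 -0.2]
w2 -25 [85, 71, 127, 129, 134, 121, 83, 133, 157, 124, 123, 108, 64, 69, 61, 55, 94]
w2 0 [69, 48, 125, 96, 134, 121, 120, 131, 157, 123, 144, 136, 67, 87, 98, 71, 84]
w2 25 [87, 85, 132, 118, 141, 142, 123, 127, 161, 132, 123, 121, 83, 75, 78, 95, 88]
now -25 [102, 89, 131, 130, 143, 102, 90, 135, 168, 143, 83, 87, 73, 89, 68, 90, 94]
now 0 [136, 153, 145, 151, 133, 102, 101, 131, 166, 136, 89, 93, 98, 94, 92, 89, 93]
now 25 [139, 146, 139, 137, 124, 134, 96, 132, 164, 142, 79, 78, 85, 98, 68, 90, 77]
amber 7.399305555555555
beaker 6.055555555555555
flask 6.166666666666667
green 5.517361111111111
yellow 5.857638888888889
purple 13.18576388888889
blue 79.44444444444444
knobarea 20.18576388888889
handle 5.753472222222222
```

```bash
python3 - <<'E'
from h import *
np.set_printoptions(precision=2,suppress=True)
b,cs=load('scene2.png'); print(proj(cs,[[523.6,-276.8,397],[523.6,-276.8,600]]), b[210:232:5,380:398:5].tolist()[2])
a,c=load('side0.png'); d,_=shot('side','side2.png'); D=np.abs(a.astype(int)-d).max(2)
for nm,(x,y) in dict(blue=(397,238),purple=(361,250),amber=(293,203),beaker=(205,235),flask=(320,225),handle=(305,335),plugarea=(319,290)).items(): print(nm,D[y-7:y+7,x-7:x+7].mean())
im,ci=load('w16.png'); S=lambda p,z:plane(ci,p,z)[:2]
# knob white line
u=proj(ci,[[687,-282.5,150]])[0]; x,y=int(u[0]),int(u[1]); w=im[y-30:y+30,x-30:x+30].min(2)
n,l,st,ce=cv2.connectedComponentsWithStats((w>140).astype(np.uint8))
for k in range(1,n):
    if 6<st[k,4]<120:
        q=np.argwhere(l==k)[:,::-1]+[x-30,y-30]; P=np.array([S(p,152) for p in q]); vx=cv2.fitLine(P.astype(np.float32),cv2.DIST_L2,0,.01,.01).ravel(); print(st[k,4],ce[k]+[x-30,y-30],P.mean(0)-[687,-282.5],np.arctan2(vx[1],vx[0])%np.pi,2.131)
# bar subpixel
for fn in('w2.png','w16.png'):
    a,c=load(fn)
    for t in (-25,0,25):
        ds=np.arange(-10,10,.5); pr=np.array([cv2.getRectSubPix(a.max(2),(1,1),tuple(map(float,proj(c,[[541.3+.847*t+.531*d,-257.5+.531*t-.847*d,98]])[0])))[0,0] for d in ds],float); print(fn,t,ds[pr>150].mean() if (pr>150).any() else None)
E
```

```text
[[383.52 248.11]
 [392.63 148.77]] [[107, 107, 106], [18, 19, 23], [29, 29, 31], [22, 20, 24]]
blue 6.688775510204081
purple 5.357142857142857
amber 5.311224489795919
beaker 6.576530612244898
flask 6.3979591836734695
handle 6.11734693877551
plugarea 18.066326530612244
41 [456.05 276.05] [-6.32  9.36] 2.1182399 2.131
w2.png -25 0.0
w2.png 0 0.25
w2.png 25 0.0
w16.png -25 0.0
w16.png 0 0.0
w16.png 25 0.0
```

The tray is fully home, the knob line is on the index, and the bystanders are unchanged. The blue difference was only the arm passing in front. Handing in.

```bash
python3 -c "
from cell import finish_job; print(finish_job())"
```

```text
the job is handed in; nothing more can be done
None
```

I handed the job in: the dark plug stands on the mat, all four cells are seated with pointers within about 2.5° of their marks (not seen since the tray closed), the tray is fully home, the knob line is on the index, and the flask, beaker and amber bottle are undisturbed.

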